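# Take the split retaining ring off the boot dryer's intake

## Robot

A 6-joint arm with a two-finger parallel gripper is mounted at the origin on the work surface. World frame = base frame: x ahead of the robot, y to its left, z up, the work surface at z = 0. Lengths are in m, angles in degrees, forces in N, time in s.
With the tool pointing down it reaches from about 0.25 to 0.725 m from the base axis. Payload 9.7 kg.
Tool frame: the origin (TCP) lies midway between the tips of the shut fingers; the grasp point (between the pads) lies 19 mm behind it; x points along the fingers, y is the direction in which the jaws open and shut, and the axes are right-handed (so a half turn about x gives the same grasp; the last joint's range is limited). The gripper opens to 85 mm and grips with 20 to 120 N. Pads are 22 mm wide; open, the fingers measure 114 mm over their backs; the gripper's body (76 mm by 85 mm) begins 54 mm behind the grasp point. The pads swing forward as they close: fully open they stand 13 mm farther back than shut.
Start: joints at [67.609, 4.979, 10.078, 95.1, 0, 90], TCP at [0.21, 0.509, 0.231] pointing down, gripper open.
Joint ranges: [-179.16, 179.16], [-48.56, 103.87], [-65.8, 70.77], [-126.05, 130.52], [-82.76, 87.17], [-180, 180]. Speed limits (degrees/s): [127.2, 127.2, 147.25, 180, 180, 180].

## Interface

Orientations are given as [roll, pitch, yaw] about the fixed x, y, z axes, in that order (R = Rz(yaw) Ry(pitch) Rx(roll)).
In Python, from workcell import bot, cams gives the robot as it stands.
- The arm moves only by the tool apply_moves, never from a script. Its argument "commands" is a list of rows, each a list of 5 numbers: the shift along the tool's x, y, z in m, then the turn about the tool's x in rad, then the opening, from -1 (shut) to 1 (fully open). In form: [[tx, ty, tz, roll, hand], ...]. A call has 1 to 12 rows; each row is the pose to reach, as a shift and turn from the pose measured when the call began, along the tool's axes at that moment; what a row does not reach only later rows make up. A row lasts 1/10 s, in which the tool goes at most 50 mm and 8.59 degrees, less where a joint would pass 70% of its speed; a pose out of reach is approached as far as the arm can. A call with a gripper value outside its range is refused whole. The fingers move at their own pace and stop on an object; "newtons" is the grip in N (left out, the last holds). Time passes only in rows, so rows that repeat a pose let the fingers close. It gives the time, the measured TCP pose, the force and the opening at its end, in the units of the state.
- bot.get_obs(): the state, without advancing time (a new reading comes with each control period).
- cams.camera(name): name is "side" or "top" or "wrist"; returns a dict with "frame" (480x640x3 uint8, blue, green, red), "depth" (480x640 float32, m along the optical axis (not along the pixel's ray), 0 where there is no reading), "camera_matrix" (3x3 intrinsics, pixels), "D" ([k1, k2, p1, p2, k3] as OpenCV has them; the pictures are not rectified), "R" (3x3) and "t" (3): a world point X has camera coordinates R X + t; the wrist camera has in their place "mount" (4x4, takes a point from camera to tool coordinates, whose origin is the TCP and whose axes are the tool frame's). Camera axes: x right, y down, z forward; pixel columns grow to the right and rows downward; lengths in m; the calibration is good to about 2 mm. A picture is of the moment at which its call begins: read the wrist's pose just before it.
- bot.job_done(): hands the job in, once; it reports no verdict.
Trained networks look in the newest picture that a camera, given by its name, has taken for a name from the list of things; names that differ only in an ending like _2 or _b are one class to them, and where a whole thing is asked for, a point or a joint stands for the part that bears it (a point fixed in the world has none). Each returns a list of dicts, best first, with "confidence" (0 to 1); they miss things now and then, are a little off and sometimes report something else, mostly with a low value. They report only what shows in the picture. A call takes as long as a camera call.
- cams.spot_in(name, camera): "rect" ([left, top, right, bottom] in pixels, round what is visible of it).
The state is a dict: "time": time; "q": joint angles; "qd": joint speeds; "joint_efforts": joint torques, N m; "ee_pos": TCP position; "tcp_rot": TCP orientation; "wrist_force": force on the tool from outside, world axes, zero at the start; "torque": the same for the moment, N m; "opening": finger opening in m.
Only numpy, scipy, OpenCV 4.12 (cv2) and the standard library are available. Lean on these libraries where they do the work, as an engineer would, in place of code of your own. Each camera call takes 0.05 s, during which the arm holds its last target. There are 200 camera calls.

## Task

The boot dryer's intake screen needs washing, so its split retaining ring must come off. Draw the hooked pick out of its pigeonhole by the exposed end, lay it on the bench clear of the cubby and let go, take it again by its handle, and hook it under the ring's end where the slot passes below, to lift that end out of the bore. Finally lay the ring flat in the metal tray and leave the pick lying flat on the bench, with the other things not shifted.

Things in the scene. Friction and masses are not known exactly. Their poses are not given: they have to be found in the camera images.
- dryer: Grey fixed boot dryer box. Origin at bench level under the centre of its round intake bore. In its frame the box spans x -75 to 105, y -95 to 95 mm, flat top face at z 60. Bore 83 mm across, down to the wire screen at z 36. The ring lies on a ledge in the bore (top z 54.5, inner radius 29). Two black nozzles 54 wide stand at (74, +-62), tops at z 130.
- dryer_slot (a point): Outer end of the slot, at the top face, in the middle of the box's -x side; axes as the dryer's. The straight slot is 14 mm wide, 24 mm deep (floor z 36 of the dryer) and runs along +x from here, open at this end, 75 mm to the bore's centre, cutting through the ledge; the ring's end lies across it at 35 to 44 mm from here.
- dryer_lip (a point): Top inner edge of a raised aluminium lip, 36 mm from the bore's centre on the +x side, opposite the slot. It spans about 60 degrees of arc, its underside is 1.5 mm and its top 4.5 mm above the top face, and it overhangs the ring's far edge by 4 mm: so the ring must be lifted by its slot-side end and drawn out towards the slot's outer end.
- ring_center (a point): Centre of the loose rigid split steel ring: outer diameter 80, inner 62, thickness 5, radial width 9 mm, about 35 g. It lies in the bore, its top 0.5 mm below the face. z is its axis (up); its -x points along the slot (within 3 degrees) to the slot's outer end. The gap lies between 8 and 48 degrees from -x towards +y; all the rest is ring.
- ring_end (a point): Point of the ring at mid-thickness, 35.5 mm from the ring centre towards its -x, next to the end that lies over the slot. The pick goes under here.
- pick_mid (a point): Centre of the hooked pick's wooden handle (12 mm above the bench as it lies): 96 long (x -48 to 48), 24 wide, 24 high. x points to the tip, z up. A square steel shank 8 x 8 mm runs on the axis from x 48 to 123. About 90 g. It starts level in one of three pigeonholes, hook up, only its tip end outside (some 45 mm of shank); its tip is bent, its neighbours are straight.
- pick_foot (a point): End of the shank, on the pick's axis 123 mm from the handle's centre; axes as the handle's. Here a round foot, 5 mm thick, bends up 35 degrees and runs 20 mm (to x 16.4, z 11.5 from here); then a 7 mm hook end turns up to 85 degrees (to x 17, z 18.5). With the pick held nose down by 35 degrees the foot is level and the hook end rises 5.4 mm above the foot's axis.
- cubby: Fixed low wooden cubby on the bench with three pigeonholes side by side (centres at y -56, 0, +56 mm in its frame, each 46 wide and 34 high), open to its +x. Origin at bench level in the middle of the open front; it runs to x -140, y -90 to +90, roof top at z 46.
- tray: Fixed shallow square aluminium tray 160 x 160 mm outside, 14 high, walls 4 thick, floor about 4 thick. Origin under its centre.
- mug: White mug, 82 wide, 95 high, handle at its +y; origin under its centre. Leave alone.
- flashlight: Black flashlight standing on its lens end, 52 wide at the foot, 145 high; origin under its centre. Leave alone.
- waxtin: Dark round tin 72 wide, 32 high; origin under its centre. Leave alone.
- screwdriver: Flat-bladed screwdriver in a pigeonhole: handle like the pick's, straight 8 mm shank to x 134; origin under the handle's middle, x to its tip. Leave alone.
- awl: Straight awl in a pigeonhole: handle like the pick's, straight 8 mm shank and thin point to x 132; origin under the handle's middle, x to its tip. Leave alone.

How it is judged:
By the outcome, as a careful person would: the job done as asked, in the order asked, and still so for the second after the job is handed in, with the robot touching nothing.
It also fails if it takes over 70 s, if anything falls off the work surface, if the arm or the gripper's body presses on something with over 40 N, if the wrist force passes 120 N, or if a joint passes its speed limit or range.

## Working session

There is one attempt and no reset: what is moved stays moved. The work goes in short steps, Python scripts to look and compute and a tool call to move; the robot and the scene stay as the last step left them, time stands still between calls to the robot, and variables do not carry over. Pictures are saved under pics/ and viewed, about 8 in all and at most 12, crops included, and the job is handed in when it is done.

Besides the shell and the picture viewer there is one more tool, called after "Request:" in YAML: its name, and indented under it one key for each argument. apply_moves: Moves the arm, as the interface text tells. Its arguments: {"type":"object","properties":{"commands":{"type":"array"},"newtons":{"type":"number"}},"required":["commands"]}

```bash
ls; mkdir -p pics
python3 - <<'E'
from workcell import bot,cams
import cv2,numpy as np
print(bot.get_obs())
for n in ['top','side','wrist']:
    c=cams.camera(n); cv2.imwrite(f'pics/{n}0.png',c['frame']); np.savez(f'{n}0.npz',**c)
    print(n,c['camera_matrix'].tolist(),c['D'], c.get('mount'), c.get('R'), c.get('t'))
    if n!='wrist':
        for k in ['dryer','ring_center','pick_mid','pick_foot','cubby','tray','mug','flashlight','waxtin','screwdriver','awl']:
            print(k,[(r['rect'],round(r['confidence'],2)) for r in cams.spot_in(k,n)][:3])
E
```

```text
pics
{'time': 0.0, 'q': array([ 6.76091180e+01,  5.01155144e+00,  1.00341256e+01,  9.50976583e+01,
       -9.08966831e-04,  9.00021288e+01]), 'qd': array([ 0.03159209,  0.04770352, -0.10291696,  0.05117924, -0.03754783,
       -0.02979163]), 'joint_efforts': array([-2.67213136e-04, -5.20381594e+01,  4.64805651e+01,  1.62712787e-02,
        2.34259852e-05,  2.14556428e-05]), 'ee_pos': array([0.20942945, 0.50833166, 0.23057578]), 'tcp_rot': array([ -89.30428409,   89.92491036, -111.69729428]), 'wrist_force': array([ 1.17450727, -1.13184915, -0.28413381]), 'torque': array([0.03715396, 0.01954164, 0.01985694]), 'opening': 0.08519626177715732}
top [[549.7928293530128, 0.0, 315.2755196361066], [0.0, 549.7928293530128, 236.1285697760593], [0.0, 0.0, 1.0]] [-0.14674325  0.          0.          0.          0.        ] None [[-0.02981836 -0.99913035  0.02914449]
 [-0.99727265  0.02776821 -0.06838271]
 [ 0.06751395 -0.03110407 -0.99723337]] [-0.05322529  0.60492102  1.07810504]
dryer [([94.1, 184.7, 206.4, 294.8], 0.8), ([410.1, 253.9, 425.2, 260.1], 0.65)]
ring_center [([140.8, 218.0, 180.9, 2
[... 1232 characters left out ...]
298.8, 301.8, 455.7], 0.73)]
waxtin [([382.9, 303.6, 427.8, 344.0], 0.89), ([161.5, 219.8, 204.7, 308.3], 0.5), ([359.9, 177.5, 449.2, 231.4], 0.19)]
screwdriver [([386.2, 209.1, 404.8, 229.1], 0.61)]
awl [([369.2, 205.8, 385.6, 221.2], 0.53)]
wrist [[410.5138315539428, 0.0, 316.94637790503623], [0.0, 410.5138315539428, 241.08447036664717], [0.0, 0.0, 1.0]] [-0.08406463  0.          0.          0.          0.        ] [[-8.10019657e-04 -3.13135359e-01  9.49708161e-01 -1.42681345e-01]
 [ 9.99998890e-01 -1.44159120e-03  3.77595556e-04  4.20761596e-04]
 [ 1.25085241e-03  9.49707412e-01  3.13136179e-01 -8.12625197e-02]
 [ 0.00000000e+00  0.00000000e+00  0.00000000e+00  1.00000000e+00]] None None
```

View pics/top0.png

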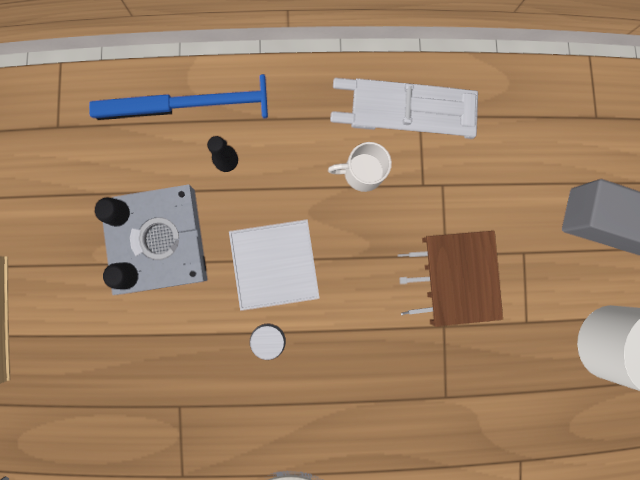

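View pics/side0.png

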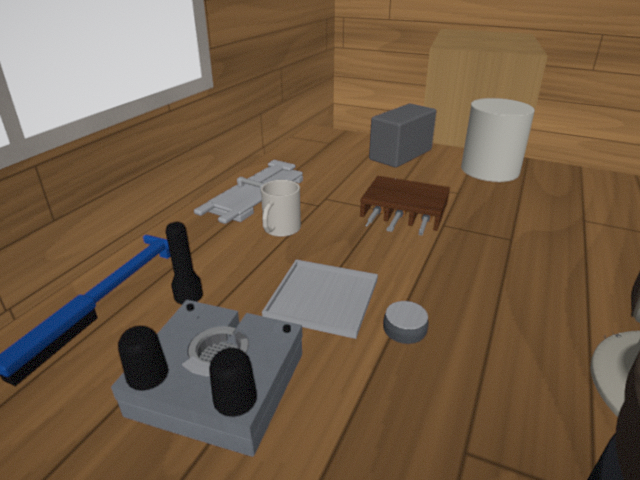

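```bash
cat > h.py <<'E'
import numpy as np,cv2
from scipy.spatial.transform import Rotation as Ro
def Rt(o): 
    r=o['tcp_rot']; return Ro.from_euler('xyz',r,degrees=True).as_matrix()
def cloud(c,o=None):
    """world points HxWx3, nan when no depth"""
    h,w=c['depth'].shape; u,v=np.meshgrid(np.arange(w),np.arange(h))
    p=cv2.undistortPoints(np.stack([u,v],-1).reshape(-1,1,2).astype(np.float64),c['camera_matrix'],c['D']).reshape(h,w,2)
    d=c['depth'].astype(float).copy(); d[d<=0]=np.nan
    P=np.concatenate([p,np.ones((h,w,1))],-1)*d[...,None]
    if o is None: return (P-np.array(c['t']).ravel())@np.array(c['R'])
    M=np.array(c['mount']); return (P@M[:3,:3].T+M[:3,3])@Rt(o).T+np.array(o['ee_pos'])
def go(o,pos,jaw=None):
    """tool shift and roll to reach world TCP pos and jaw direction (deg in world xy)"""
    R=Rt(o); s=R.T@(np.array(pos)-o['ee_pos'])
    yw=np.degrees(np.arctan2(R[1,1],R[0,1])); r=0
    if jaw is not None:
        d=(jaw-yw+90)%180-90; r=np.radians(d)*np.sign(R[2,0])
    return s.round(4),round(float(r),3),round(float(yw),2)
E
python3 - <<'E'
from h import *
from workcell import bot
np.set_printoptions(precision=4,suppress=True)
T=np.load('top0.npz');W=cloud(T);f=T['frame']
o=bot.get_obs();print(Rt(o))
def at(u,v): return W[int(v),int(u)]
for n,(u,v) in dict(mug=(368,168),fl=(218,145),tin=(268,342),trayc=(274,265)).items(): print(n,at(u,v))
# cubby roof pts
z=W[...,2]
def fit(box,zlo,zhi,name):
    l,t,r,b=box; m=np.zeros(z.shape,bool); m[t:b,l:r]=(z[t:b,l:r]>zlo)&(z[t:b,l:r]<zhi)
    n,lab,st,_=cv2.connectedComponentsWithStats(m.astype(np.uint8)); k=1+np.argmax(st[1:,4]); m=lab==k
    P=W[m]; r=cv2.minAreaRect((P[:,:2]*1000).astype(np.float32)); print(name,m.sum(),r,np.median(P[:,2])); print(cv2.boxPoints(r).round(1).tolist())
fit((415,220,515,335),.035,.06,'cubby')
fit((225,210,325,315),.008,.03,'tray')
fit((90,180,215,300),.05,.07,'dryer')
P=W[295:325,398:428]; m=(P[...,2]>.012)&(P[...,2]<.06); Q=P[m]
print('pick',len(Q)); print(Q[np.argsort(Q[:,1])][::6])
for r0 in (245,272):
    P=W[r0:r0+18,396:428]; Q=P[(P[...,2]>.012)&(P[...,2]<.06)]; print('other',np.median(Q[:,0]),Q[:,1].max(),np.median(Q[:,2]))
cr=cv2.resize(f[290:335,390:515],None,fx=6,fy=6,interpolation=cv2.INTER_CUBIC)
cd=cv2.resize(f[180:300,90:215],None,fx=5,fy=5,interpolation=cv2.INTER_CUBIC)
H=np.zeros((270+500,750,3),np.uint8)
H[:270,:750]=cr; H[270:,:625]=cd[:500]; cv2.imwrite('pics/crop1.png',cv2.resize(H,(584,600)))
E
```

```text
[[ 0.      0.3809  0.9246]
 [ 0.      0.9246 -0.3809]
 [-1.      0.      0.    ]]
mug [ 0.7415 -0.1837  0.007 ]
fl [0.7644 0.1037 0.1441]
tin [0.3966 0.0288 0.03  ]
trayc [0.5481 0.014  0.0042]
cubby 6203 ((509.92852783203125, -364.7253112792969), (179.83804321289062, 142.2449188232422), 3.2210805416107178) 0.04627722797644793
[[416.20001220703125, -298.79998779296875], [424.1000061035156, -440.79998779296875], [603.7000122070312, -430.70001220703125], [595.7000122070312, -288.70001220703125]]
tray 673 ((548.3919677734375, 14.503700256347656), (160.54495239257812, 160.58407592773438), 6.979243278503418) 0.013868554688349603
[[459.0, 84.4000015258789], [478.5, -74.9000015258789], [637.7999877929688, -55.400001525878906], [618.2999877929688, 104.0]]
dryer 6860 ((603.7744140625, 250.76531982421875), (191.85678100585938, 182.614990234375), 7.602395057678223) 0.05980679984377061
[[496.6000061035156, 328.6000061035156], [520.7999877929688, 147.60000610351562], [710.9000244140625, 173.0], [686.7999877929688, 354.0]]
pick 94
[[ 0.4515 -0.2927  0.0144]
 [ 0.4499 -0.2878  0.0176]
 [ 0.4461 -0.2851  0.0195]
 [ 0.4479 -0.2823  0.0142]
 [ 0.4443 -0.2791  0.019 ]
 [ 0.4502 -0.2761  0.0148]
 [ 0.4503 -0.272   0.0145]
 [ 0.4486 -0.2692  0.0179]
 [ 0.4466 -0.2674  0.0164]
 [ 0.4469 -0.263   0.0177]
 [ 0.4428 -0.2594  0.0147]
 [ 0.4431 -0.2568  0.0174]
 [ 0.4451 -0.2532  0.0158]
 [ 0.4473 -0.2489  0.0168]
 [ 0.446  -0.2435  0.0238]
 [ 0.4449 -0.2376  0.0332]]
other 0.5609214133193305 -0.23442745467561876 0.016004854386608227
other 0.5112333150440692 -0.2376683132450364 0.01582594170478752
```

View pics/crop1.png

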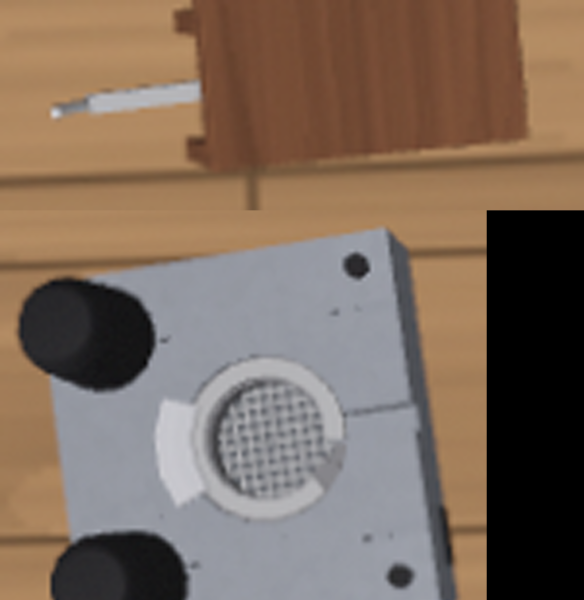

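Request:
apply_moves:
  commands:
    - [0.04,-0.63,0.517,1.09,-0.2]
    - [0.04,-0.63,0.517,1.09,-0.2]
    - [0.04,-0.63,0.517,1.09,-0.2]
    - [0.04,-0.63,0.517,1.09,-0.2]
    - [0.04,-0.63,0.517,1.09,-0.2]
    - [0.04,-0.63,0.517,1.09,-0.2]
    - [0.04,-0.63,0.517,1.09,-0.2]
    - [0.04,-0.63,0.517,1.09,-0.2]
    - [0.04,-0.63,0.517,1.09,-0.2]
    - [0.04,-0.63,0.517,1.09,-0.2]
    - [0.04,-0.63,0.517,1.09,-0.2]
    - [0.04,-0.63,0.517,1.09,-0.2]
  newtons: 100

```text
time: 2.45
ee_pos: [0.3846, -0.0669, 0.2022]
tcp_rot: [79.1, 89.9, -5.7]
wrist_force: [3.0, 2.0, 0.6]
opening: 0.0343
```

Run:
```python
from h import *
from workcell import bot
o=bot.get_obs();print(o['time'],o['ee_pos'],o['q'].round(1),go(o,[.447,-.272,.13],5))
```

```text
2.45 [ 0.38463185 -0.06689064  0.20216453] [ -9.9 -17.4 -13.6  93.7   0.   75. ] (array([0.0723, 0.0437, 0.2098]), 0.002, 5.14)
```

Request:
apply_moves:
  commands:
    - [0.072,0.044,0.21,0,-0.2]
    - [0.072,0.044,0.21,0,-0.2]
    - [0.072,0.044,0.21,0,-0.2]
    - [0.072,0.044,0.21,0,-0.2]
    - [0.072,0.044,0.21,0,-0.2]
    - [0.072,0.044,0.21,0,-0.2]
    - [0.072,0.044,0.21,0,-0.2]

```text
time: 3.15
ee_pos: [0.447, -0.2723, 0.1298]
tcp_rot: [157.7, 90.0, 72.7]
wrist_force: [-0.5, 0.5, 0.1]
opening: 0.0342
```

Run:
```python
from h import *
from workcell import bot,cams
np.set_printoptions(precision=4,suppress=True)
o=bot.get_obs();c=cams.camera('wrist');print(o['time'],o['ee_pos'])
W=cloud(c,o);cv2.imwrite('pics/w1.png',c['frame'])
print(cams.spot_in('pick_foot','wrist')[:2])
m=(abs(W[...,0]-.447)<.02)&(W[...,1]>-.29)&(W[...,1]<-.225)&(W[...,2]>.008)&(W[...,2]<.06)
P=W[m]
for y in np.arange(-.29,-.226,.005):
    Q=P[abs(P[:,1]-y)<.0025]
    if len(Q): print(round(y,3),len(Q),np.median(Q[:,0]),np.percentile(Q[:,0],[5,95]),np.median(Q[:,2]),Q[:,2].max())
print(go(o,[.447,-.272,.003],5))
```

```text
3.15 [ 0.447  -0.2723  0.1298]
[{'rect': [311.9, 180.7, 323.0, 282.1], 'confidence': 0.56}]
-0.29 39 0.448016919155788 [0.4446 0.4519] 0.01587619899568113 0.01746523549999024
-0.285 82 0.4477368964705869 [0.4444 0.4515] 0.016171821933686957 0.017811292138356263
-0.28 89 0.447334941835554 [0.4439 0.451 ] 0.016114328001833947 0.017697319747708593
-0.275 86 0.4468963598214107 [0.4435 0.4506] 0.016138981950762438 0.01761129526191553
-0.27 87 0.44676629157831277 [0.4431 0.4502] 0.01605577691641677 0.017337310738460288
-0.265 88 0.4463451298768876 [0.4426 0.4497] 0.016123970372617966 0.017734269317627532
-0.26 92 0.44573523140812066 [0.4422 0.4492] 0.01605628864236206 0.01770762259053342
-0.255 101 0.4450955209713862 [0.4418 0.4488] 0.015901753158318557 0.018078243156242943
-0.25 54 0.44503175500059544 [0.4426 0.4473] 0.016385355383274652 0.018550191645422792
-0.245 52 0.4444065148016018 [0.4421 0.4466] 0.020436949494325396 0.02243212171623947
-0.24 41 0.44402769584118024 [0.4418 0.4462] 0.023002471695989193 0.0327088292927569
-0.235 58 0.44335157384142015 [0.4415 0.4456] 0.03222217350501731 0.034731545599850394
(array([ 0.1268,  0.    , -0.0002]), 0.001, 5.07)
```

View pics/w1.png

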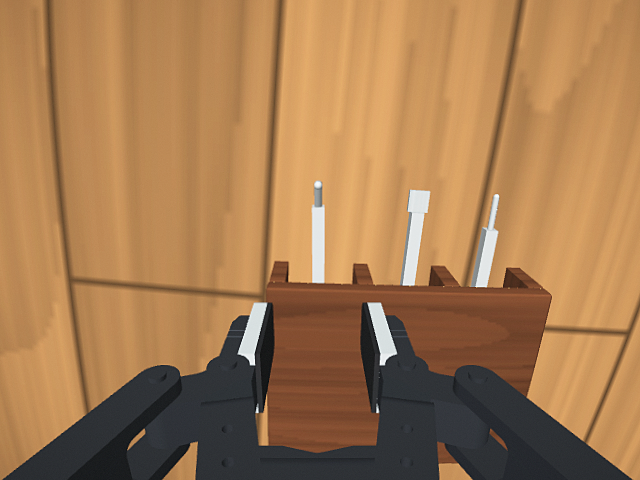

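Request:
apply_moves:
  commands:
    - [0.05,0,0,0,-0.2]
    - [0.09,0,0,0,-0.2]
    - [0.11,0,0,0,-0.2]
    - [0.12,0,0,0,-0.2]
    - [0.126,0,0,0,-0.2]
    - [0.126,0,0,0,-0.2]
    - [0.126,0,0,0,-1]
    - [0.126,0,0,0,-1]
    - [0.126,0,0,0,-1]
    - [0.126,0,0,0,-1]
    - [0.126,0,0,0,-1]
  newtons: 100

```text
time: 4.35
ee_pos: [0.4481, -0.2718, 0.0055]
tcp_rot: [69.7, 89.8, -15.1]
wrist_force: [1.0, 0.9, 4.4]
opening: 0.0047
```

Run:
```python
from h import *
from workcell import bot,cams
o=bot.get_obs();c=cams.camera('wrist');print(o['time'],o['ee_pos'],o['opening'],o['wrist_force'])
cv2.imwrite('pics/w2.png',c['frame'][150:450,180:460])
```

```text
4.35 [ 0.44808085 -0.27176016  0.00547614] 0.004650972086172446 [0.99262362 0.94970223 4.43754569]
```

View pics/w2.png

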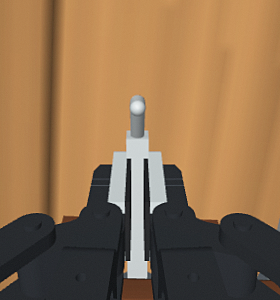

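Request:
apply_moves:
  commands:
    - [-0.001,0,-0.01,0,-1]
    - [-0.001,0,-0.025,0,-1]
    - [-0.001,0,-0.045,0,-1]
    - [-0.001,0,-0.065,0,-1]
    - [-0.001,0,-0.085,0,-1]
    - [-0.001,0,-0.105,0,-1]
    - [-0.001,0,-0.125,0,-1]
    - [-0.001,0,-0.145,0,-1]
    - [-0.001,0,-0.16,0,-1]
    - [-0.001,0,-0.17,0,-1]
    - [-0.001,0,-0.17,0,-1]
    - [0.001,0,-0.17,0,-1]

```text
time: 5.6
ee_pos: [0.4329, -0.1018, 0.0046]
tcp_rot: [89.5, 89.8, 4.8]
wrist_force: [-1.1, 6.8, 8.9]
opening: 0.0045
```

Run:
```python
from h import *
from workcell import bot,cams
o=bot.get_obs();c=cams.camera('top');print(o['time'],o['ee_pos'],o['opening'],o['wrist_force'])
W=cloud(c); z=W[...,2]
m=(z>.01)&(z<.035)&(W[...,0]>.38)&(W[...,0]<.47)&(W[...,1]<-.12)&(W[...,1]>-.285)
P=W[m];print(m.sum(),np.c_[P[::40]].round(3)); print(P[:,1].min(),np.median(P[:,0]),np.median(P[:,2]))
```

```text
5.6 [ 0.43285438 -0.10176872  0.00456635] 0.0044924072136439275 [-1.05161549  6.81604531  8.93189957]
278 [[ 0.457 -0.246  0.015]
 [ 0.453 -0.198  0.019]
 [ 0.451 -0.207  0.025]
 [ 0.449 -0.219  0.024]
 [ 0.447 -0.232  0.029]
 [ 0.444 -0.25   0.029]
 [ 0.441 -0.233  0.025]]
-0.2536340448817452 0.4479025155098506 0.025408404975448794
```

Request:
apply_moves:
  commands:
    - [0,0,0,0,-0.4]
    - [0,0,0,0,-0.4]
    - [0,0,0,0,-0.4]
    - [-0.03,0,0,0,-0.2]
    - [-0.08,0,0,0,0.0]
    - [-0.12,0,0,0,0.0]
    - [-0.12,0,0.05,0,0.0]
    - [-0.12,0,0.085,0,0.0]
    - [-0.12,0,0.085,0,0.0]
    - [-0.12,0,0.085,0,0.0]

```text
time: 6.65
ee_pos: [0.4398, -0.1872, 0.1238]
tcp_rot: [113.0, 89.8, 28.1]
wrist_force: [1.0, -0.5, -0.7]
opening: 0.0426
```

Run:
```python
from h import *
from workcell import bot,cams
np.set_printoptions(precision=4,suppress=True)
o=bot.get_obs();c=cams.camera('wrist');print(o['time'],o['ee_pos'],o['opening'])
W=cloud(c,o);cv2.imwrite('pics/w3.png',c['frame'])
for y in np.arange(-.27,-.06,.01):
    m=(abs(W[...,1]-y)<.004)&(abs(W[...,0]-.44)<.03)&(W[...,2]>.007)&(W[...,2]<.045); Q=W[m]
    if len(Q)>5: print(round(y,3),len(Q),np.percentile(Q[:,0],[3,50,97]),np.percentile(Q[:,2],[50,98]))
print(go(o,[.440,-.190,.002],5))
```

```text
6.65 [ 0.4398 -0.1872  0.1238] 0.04255577081293678
-0.25 215 [0.4346 0.4442 0.4556] [0.0235 0.0247]
-0.24 366 [0.4334 0.4442 0.4552] [0.0237 0.025 ]
-0.23 393 [0.432  0.4433 0.4548] [0.0237 0.0249]
-0.22 413 [0.431  0.4423 0.4538] [0.0238 0.0253]
-0.21 424 [0.4304 0.4414 0.4528] [0.0238 0.0253]
-0.2 438 [0.4295 0.4405 0.4518] [0.0238 0.0252]
-0.19 450 [0.4289 0.4399 0.4511] [0.0238 0.0253]
-0.18 476 [0.4277 0.4391 0.4503] [0.024  0.0253]
-0.17 490 [0.4267 0.4379 0.4493] [0.0238 0.0254]
-0.16 532 [0.4268 0.4374 0.4481] [0.0227 0.0253]
-0.15 280 [0.4291 0.4366 0.4445] [0.0165 0.0216]
-0.14 172 [0.4317 0.4354 0.4391] [0.0161 0.0177]
-0.13 176 [0.4308 0.4345 0.4381] [0.016  0.0175]
-0.12 190 [0.43   0.4339 0.4378] [0.0161 0.0176]
-0.11 194 [0.4293 0.433  0.4369] [0.0161 0.0176]
-0.1 186 [0.4289 0.4323 0.436 ] [0.0161 0.0178]
-0.09 185 [0.428  0.4315 0.435 ] [0.0162 0.0174]
-0.08 140 [0.4281 0.4304 0.4338] [0.0167 0.0204]
-0.07 175 [0.4273 0.4297 0.432 ] [0.024  0.0333]
(array([ 0.1218, -0.0003,  0.003 ]), 0.002, 5.09)
```

View pics/w3.png

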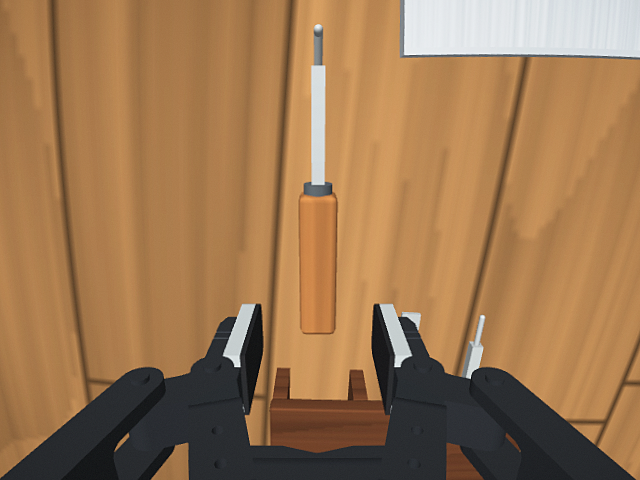

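Request:
apply_moves:
  commands:
    - [0.05,0,0.003,0,0]
    - [0.09,0,0.003,0,0]
    - [0.115,0,0.003,0,0]
    - [0.121,0,0.003,0,0]
    - [0.121,0,0.003,0,0]
    - [0.121,0,0.003,0,-1]
    - [0.121,0,0.003,0,-1]
    - [0.121,0,0.003,0,-1]
    - [0.121,0,0.003,0,-1]
    - [0.1,0,0.003,0,-1]
    - [0.05,0,0.003,0,-1]
    - [0,0,0.003,0,-1]
  newtons: 60

```text
time: 7.9
ee_pos: [0.4394, -0.1893, 0.1255]
tcp_rot: [127.7, 89.9, 42.9]
wrist_force: [1.0, -1.4, -0.4]
opening: 0.0225
```

Run:
```python
from h import *
from workcell import bot,cams
np.set_printoptions(precision=4,suppress=True)
o=bot.get_obs();c=cams.camera('top');print(o['time'],o['ee_pos'],o['opening'],o['wrist_force'])
W=cloud(c);z=W[...,2]; b=np.zeros(z.shape,bool); b[170:300,85:215]=1
m=b&(z>.122)&(W[...,1]>.2)
n,lab,st,_=cv2.connectedComponentsWithStats(m.astype(np.uint8))
for k in range(1,n):
    if st[k,4]>40:
        P=W[lab==k];print('noz',st[k,4],cv2.minEnclosingCircle((P[:,:2]*1000).astype(np.float32)),np.median(P[:,2]))
# dryer top outline: bore centre: points with z<.05 inside top
m=b&(z>.055)&(z<.0625); hull=cv2.convexHull((W[m][:,:2]*1000).astype(np.float32)); r=cv2.minAreaRect(hull);print(r)
m2=b&(z<.048)&(abs(W[...,0]-.606)<.036)&(abs(W[...,1]-.236)<.045); P=W[m2]; print('bore',m2.sum(),cv2.minEnclosingCircle((P[:,:2]*1000).astype(np.float32)),np.median(P[:,2]))
```

```text
7.9 [ 0.4394 -0.1893  0.1255] 0.02249021576993799 [ 0.9781 -1.3828 -0.4089]
noz 432 ((655.8466186523438, 316.12200927734375), 23.558597564697266) 0.12866823967434066
noz 443 ((534.5462036132812, 300.9949951171875), 23.452743530273438) 0.1287255386831538
((603.5093383789062, 250.55322265625), (191.4836883544922, 182.55392456054688), 7.288219928741455)
bore 697 ((606.604248046875, 229.02593994140625), 38.110450744628906) 0.03762336526809347
```

Request:
apply_moves:
  commands:
    - [-0.04,0,0,0,-1]
    - [-0.08,0.01,-0.04,0,-1]
    - [-0.095,0.02,-0.08,-0.038,-1]
    - [-0.095,0.136,-0.545,-0.038,-1]
    - [-0.095,0.136,-0.545,-0.038,-1]
    - [-0.095,0.136,-0.545,-0.038,-1]
    - [-0.095,0.136,-0.545,-0.038,-1]
    - [-0.095,0.136,-0.545,-0.038,-1]
    - [-0.095,0.136,-0.545,-0.038,-1]
    - [-0.095,0.136,-0.545,-0.038,-1]
    - [-0.095,0.136,-0.545,-0.038,-1]
    - [-0.095,0.136,-0.545,-0.038,-1]

```text
time: 9.15
ee_pos: [0.523, 0.3369, 0.2301]
tcp_rot: [73.2, 89.2, -9.5]
wrist_force: [0.9, -0.1, -1.1]
opening: 0.0227
```

Run:
```python
from h import *
from workcell import bot,cams
o=bot.get_obs();print(o['time'],o['ee_pos'],o['opening'],o['q'].round(1),go(o,[.5263,.3655,.17],7.3))
```

```text
9.15 [0.5230308  0.33685824 0.23005116] 0.022681349288698787 [ 33.   14.6  20.9  95.7  -0.5 115.7] (array([ 0.06  ,  0.0061, -0.0282]), 0.001, 7.34)
```

Request:
apply_moves:
  commands:
    - [0.02,0.006,-0.028,0,-1]
    - [0.05,0.006,-0.028,0,-1]
    - [0.075,0.006,-0.028,0,-1]
    - [0.08,0.006,-0.028,0,-1]
    - [0.08,0.006,-0.028,0,-1]
  newtons: 25

```text
time: 9.65
ee_pos: [0.5263, 0.365, 0.1501]
tcp_rot: [70.7, 89.2, -12.0]
wrist_force: [0.4, -0.2, -1.3]
opening: 0.023
```

Request:
apply_moves:
  commands:
    - [0.005,0,0,0,-1]
    - [0.01,0,0,0,-1]
    - [0.015,0,0,0,-1]
    - [0.019,0,0,0,-1]
    - [0.022,0,0,0,-1]
    - [0.025,0,0,0,-1]
    - [0.028,0,0,0,-1]
    - [0.031,0,0,0,-1]
    - [0.031,0,0,0,-1]
  newtons: 20

```text
time: 10.55
ee_pos: [0.527, 0.3676, 0.1221]
tcp_rot: [94.9, 89.1, 12.3]
wrist_force: [-3.7, 9.4, 12.0]
opening: 0.0228
```

```bash
cat > tilt.py <<'E'
from h import *
from workcell import bot,cams
import sys
np.set_printoptions(precision=4,suppress=True)
o=bot.get_obs();c=cams.camera('wrist');print(o['time'],o['ee_pos'],o['opening'],o['wrist_force'])
W=cloud(c,o);cv2.imwrite(f'pics/{sys.argv[1]}.png',c['frame'])
R=Rt(o);L=(W-o['ee_pos'])@R   # tool coords
a=-L[...,2]; h=-L[...,0]; s=L[...,1]   # along pick, up, lateral
for q in np.arange(0,.14,.01):
    m=(abs(a-q)<.003)&(abs(s)<.014)&(h>-.1)&(h<.03)&(W[...,2]>.012); Q=m.sum()
    if Q>8:
        hh=h[m];top=hh>np.percentile(hh,95)-.006
        print(round(q,3),Q,'lat',np.median(s[m][top]).round(4),'h med/top',np.median(hh[top]).round(4),np.percentile(hh,97).round(4))
E
python3 tilt.py w4
```

```text
10.55 [0.527  0.3676 0.1221] 0.022781921099084498 [-3.661   9.4404 11.9804]
0.0 1179 lat -0.0005 h med/top 0.0205 0.0262
0.01 1755 lat 0.0107 h med/top 0.0259 0.0284
0.02 1170 lat -0.0005 h med/top 0.0156 0.0171
0.03 1392 lat -0.0005 h med/top 0.0125 0.0147
0.04 420 lat -0.0005 h med/top 0.0029 0.0087
0.05 396 lat -0.0004 h med/top 0.0004 0.0017
0.06 396 lat -0.0004 h med/top -0.002 -0.0005
0.07 400 lat -0.0004 h med/top -0.0043 -0.0029
0.08 375 lat -0.0004 h med/top -0.0068 -0.0054
0.09 412 lat -0.0 h med/top -0.0091 -0.0076
0.1 397 lat -0.0 h med/top -0.0114 -0.01
0.11 275 lat -0.0 h med/top -0.0111 -0.0088
```

View pics/w4.png

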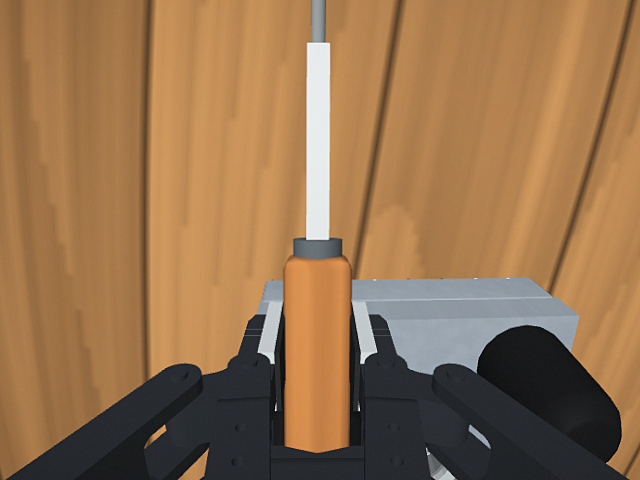

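Request:
apply_moves:
  commands:
    - [0.004,0,0,0,-1]
    - [0.007,0,0,0,-1]
    - [0.01,0,0,0,-1]
    - [0.013,0,0,0,-1]
    - [0.016,0,0,0,-1]
    - [0.018,0,0,0,-1]
    - [0.019,0,0,0,-1]
    - [0.019,0,0,0,-1]

```text
time: 11.4
ee_pos: [0.5276, 0.3693, 0.1059]
tcp_rot: [104.6, 88.8, 22.1]
wrist_force: [-5.2, 6.0, 13.2]
opening: 0.0227
```

```bash
python3 tilt.py w5
```

```text
11.4 [0.5276 0.3693 0.1059] 0.022677250354437056 [-5.1606  6.0241 13.1919]
0.0 1421 lat -0.0005 h med/top 0.0222 0.0254
0.01 1953 lat 0.0108 h med/top 0.0258 0.0284
0.02 1295 lat -0.0008 h med/top 0.0102 0.0127
0.03 880 lat -0.0005 h med/top 0.0009 0.0054
0.04 364 lat -0.0005 h med/top -0.0107 -0.0084
0.05 352 lat -0.0004 h med/top -0.0167 -0.0145
0.06 321 lat -0.0002 h med/top -0.0226 -0.0205
0.07 300 lat -0.0 h med/top -0.0285 -0.0266
0.08 284 lat 0.0 h med/top -0.0346 -0.0327
0.09 219 lat 0.0 h med/top -0.0401 -0.0381
0.1 167 lat 0.0 h med/top -0.0407 -0.0391
0.11 207 lat 0.0002 h med/top -0.0358 -0.0335
```

Request:
apply_moves:
  commands:
    - [0.003,0,0,0,-1]
    - [0.005,0,0,0,-1]
    - [0.0055,0,0,0,-1]
    - [0.0055,0,0,0,-1]

```text
time: 11.85
ee_pos: [0.5282, 0.3703, 0.1033]
tcp_rot: [108.1, 88.6, 25.6]
wrist_force: [-3.8, 2.1, 14.0]
opening: 0.0225
```

Request:
apply_moves:
  commands:
    - [0,0,0,0,-1]
    - [-0.02,0,0,0,-1]
    - [-0.05,0,0,0,-1]
    - [-0.09,0,0,0,-1]
    - [-0.09,0,0,0,-1]
  newtons: 110

```text
time: 12.35
ee_pos: [0.5276, 0.3702, 0.1995]
tcp_rot: [110.4, 88.1, 27.9]
wrist_force: [0.5, 0.2, -0.8]
opening: 0.0217
```

```bash
python3 tilt.py w6
```

```text
12.35 [0.5276 0.3702 0.1995] 0.021672967879934654 [ 0.5493  0.2187 -0.7562]
0.0 1396 lat -0.0005 h med/top 0.0223 0.0255
0.01 1995 lat 0.0104 h med/top 0.0259 0.0286
0.02 1299 lat -0.0005 h med/top 0.0094 0.0119
0.03 720 lat -0.0005 h med/top -0.0009 0.0016
0.04 337 lat -0.0008 h med/top -0.0124 -0.0102
0.05 331 lat -0.0004 h med/top -0.0187 -0.0165
0.06 321 lat -0.0004 h med/top -0.0251 -0.0229
0.07 295 lat -0.0004 h med/top -0.0312 -0.0293
0.08 269 lat -0.0004 h med/top -0.0377 -0.0358
0.09 165 lat -0.0004 h med/top -0.0433 -0.0416
0.1 165 lat -0.0004 h med/top -0.0434 -0.0418
0.11 140 lat -0.0004 h med/top -0.038 -0.0362
```

```bash
cat > pk.py <<'E'
from h import *
import json
def fit(o,c,save=True):
    W=cloud(c,o);R=Rt(o);L=(W-o['ee_pos'])@R
    a=-L[...,2]; h=-L[...,0]; s=L[...,1]
    m=(a>.045)&(a<.085)&(abs(s)<.004)&(h<.02)&(h>-.06); A=np.c_[a[m],np.ones(m.sum())]
    k=np.linalg.lstsq(A,h[m],rcond=None)[0]
    for _ in range(3):
        i=abs(A@k-h[m])<.002; k=np.linalg.lstsq(A[i],h[m][i],rcond=None)[0]
    ks=np.linalg.lstsq(A[i],s[m][i],rcond=None)[0]
    d=np.array([-k[0],ks[0],-1.]); d/=np.linalg.norm(d)   # pick axis in tool
    th=np.arctan(-k[0])
    # axis line: top face minus 4 mm normal ; foot end: 108 mm ahead of... from visible break
    mm=(a>.08)&(a<.135)&(abs(s)<.006)&(h<.02)&(h>-.06)
    aa=a[mm]; print('tip a max',np.percentile(aa,99.5),'n',mm.sum())
    dw=R@d; print('tool tilt deg',np.degrees(th),'world nose-down',-np.degrees(np.arcsin(dw[2])),'yaw',np.degrees(np.arctan2(dw[1],dw[0])))
    return k,ks,d,th
E
python3 - <<'E'
from pk import *
from workcell import bot,cams
np.set_printoptions(precision=4,suppress=True)
o=bot.get_obs();c=cams.camera('wrist');print(Rt(o))
k,ks,d,th=fit(o,c);print(k,ks,d)
W=cloud(c,o);L=(W-o['ee_pos'])@Rt(o);a=-L[...,2];h=-L[...,0];s=L[...,1]
for q in np.arange(.082,.125,.003):
    m=(abs(a-q)<.0015)&(abs(s)<.006)&(h<.02)&(h>-.07)
    if m.sum()>3: print(round(q,3),m.sum(),np.median(h[m]),np.percentile(h[m],97),np.median(s[m]))
D=np.array([.605,.2354]);ex=np.array([np.cos(np.radians(97.3)),np.sin(np.radians(97.3))])
print('over slot out -0.085:',D-.085*ex)
E
```

```text
[[ 0.0264  0.9911  0.1302]
 [ 0.0135  0.1299 -0.9914]
 [-0.9996  0.0279 -0.01  ]]
tip a max 0.11131867748347675 n 1006
tool tilt deg 32.286300169358974 world nose-down 31.693428961179723 yaw 96.26835817076834
[-0.6318  0.0128] [ 0.0037 -0.0005] [ 0.5341  0.0031 -0.8454]
0.082 144 -0.038911339055105194 -0.03720218755184292 -0.00018269876966611195
0.085 126 -0.040978557597418905 -0.03948451841910482 -0.0001791643370610545
0.088 94 -0.04288617130453358 -0.04098795087307982 -0.00017074025399543228
0.091 74 -0.043365050466911255 -0.04203365503666225 -0.00016842538531096357
0.094 77 -0.04344910696559235 -0.042004285718209994 -0.00037696343554403385
0.097 78 -0.04334759710555769 -0.04177941759097806 -0.00037508119735165274
0.1 85 -0.04311947715488717 -0.04154830181530531 -0.00037082430196315073
0.103 81 -0.042988482679021035 -0.04144882383224986 -0.0003674656058550722
0.106 108 -0.04111343313492033 -0.03808640417067932 -0.0003634369352752523
0.109 99 -0.03787839823726349 -0.03617198273687128 4.071734053659539e-05
0.112 22 -0.03775615411326001 -0.03669703511743201 -0.00035825778992960345
over slot out -0.085: [0.6158 0.1511]
```

```bash
cat > ft.py <<'E'
from h import *
import os
F=np.array([.0470,-.0003,-.0885]); D=np.array([.605,.2354]); YAW=97.3; PY=-1.2  # PY: pick yaw minus tool(-z) yaw
if os.path.exists('cal.py'): exec(open('cal.py').read())
def dr(x,y,z):
    a=np.radians(YAW); return np.array([D[0]+x*np.cos(a)-y*np.sin(a),D[1]+x*np.sin(a)+y*np.cos(a),z])
def togo(o,x,y,z,yaw=True):
    R=Rt(o); b=-R[:,2]; cur=np.degrees(np.arctan2(b[1],b[0]))+PY; dy=YAW-cur if yaw else 0
    R2=Ro.from_euler('z',dy,degrees=True).as_matrix()@R
    tcp=dr(x,y,z)-R2@F; print('tcp',tcp.round(4),'shift',(R.T@(tcp-o['ee_pos'])).round(4),'roll',round(-np.radians(dy),4))
def where(o):
    p=o['ee_pos']+Rt(o)@F; a=np.radians(YAW); d=p[:2]-D; return np.array([d[0]*np.cos(a)+d[1]*np.sin(a),-d[0]*np.sin(a)+d[1]*np.cos(a),p[2]]).round(4)
E
python3 - <<'E'
from ft import *
from workcell import bot
o=bot.get_obs(); print(where(o)); togo(o,-.085,0,.105)
E
```

```text
[0.232  0.06   0.1479]
tcp [0.6281 0.063  0.1512] shift [0.0417 0.0596 0.3175] roll -0.0178
```

Request:
apply_moves:
  commands:
    - [-0.04,0,0,0,-1]
    - [-0.04,0.03,0.05,-0.018,-1]
    - [-0.04,0.06,0.1,-0.018,-1]
    - [-0.04,0.06,0.15,-0.018,-1]
    - [-0.04,0.06,0.2,-0.018,-1]
    - [-0.04,0.06,0.25,-0.018,-1]
    - [-0.02,0.06,0.3,-0.018,-1]
    - [0.01,0.06,0.317,-0.018,-1]
    - [0.041,0.06,0.317,-0.018,-1]
    - [0.041,0.06,0.317,-0.018,-1]

```text
time: 13.45
ee_pos: [0.6257, 0.0621, 0.1454]
tcp_rot: [119.2, 89.0, 37.6]
wrist_force: [-0.8, -0.4, -1.1]
opening: 0.0217
```

```bash
cat > look.py <<'E'
from ft import *
from pk import fit
from workcell import bot,cams
import sys
np.set_printoptions(precision=4,suppress=True)
o=bot.get_obs();c=cams.camera('wrist');print(o['time'],o['ee_pos'],o['wrist_force'],o['tcp_rot'],where(o))
np.savez(sys.argv[1]+'.npz',**c); cv2.imwrite(f'pics/{sys.argv[1]}.png',c['frame']); fit(o,c)
togo(o,-.07,0,.060)
E
python3 look.py w7
```

```text
13.45 [0.6257 0.0621 0.1454] [-0.791  -0.3763 -1.0634] [119.1761  88.9853  37.5562] [-0.0857  0.0027  0.0992]
tip a max 0.11128212066000763 n 1018
tool tilt deg 32.23927952382042 world nose-down 31.73712760341225 yaw 97.62939887664297
tcp [0.6266 0.078  0.1062] shift [ 0.0394  0.0026 -0.0153] roll -0.002
```

View pics/w7.png

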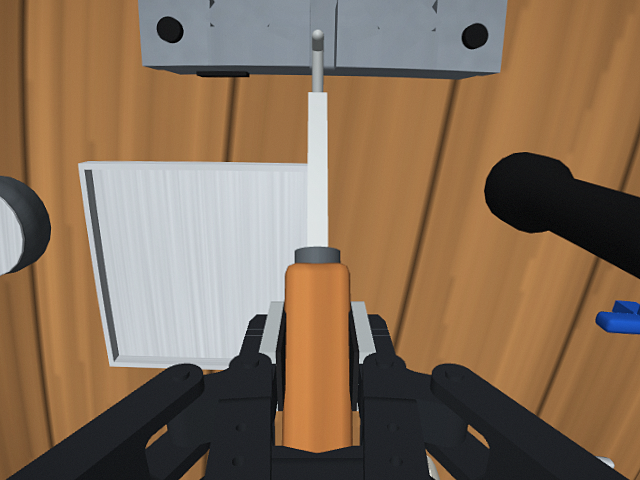

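```bash
cat > slot.py <<'E'
from ft import *
from workcell import bot
import sys
np.set_printoptions(precision=4,suppress=True,linewidth=150)
o=bot.get_obs();c=dict(np.load(sys.argv[1]+'.npz'));W=cloud(c,o)
a=np.radians(YAW);d=W[...,:2]-D;X=d@[np.cos(a),np.sin(a)];Y=d@[-np.sin(a),np.cos(a)];Z=W[...,2]
m=(Z>.055)&(Z<.064)&(abs(Y)<.09)&(X<-.03); print('face z',np.median(Z[m]),m.sum())
for x0 in np.arange(-.074,-.04,.004):
    i=(abs(X-x0)<.002)&(abs(Y)<.02)&(Z<.07); 
    if i.sum()<20: continue
    lo=i&(Z<.055); hi=i&(Z>.0575)
    if lo.sum()<3: print(x0,'none');continue
    print(round(x0,3),'slot y',np.percentile(Y[lo],[2,98]),lo.sum(),'face inner',Y[hi&(Y<0)].max() if (hi&(Y<0)).any() else 0,Y[hi&(Y>0)].min() if (hi&(Y>0)).any() else 0,'zmin',np.percentile(Z[lo],5))
# -x side edge of top face
for y0 in (-.08,-.06,-.04,-.02,.02,.04,.06,.08):
    i=m&(abs(Y-y0)<.004); 
    if i.sum(): print(y0,'edge x',np.percentile(X[i],1))
i=m&(X<-.06); print('y extent',np.percentile(Y[i],[0.3,99.7]))
E
python3 slot.py w7
```

```text
face z 0.06320972870192836 15951
-0.074 slot y [-0.0193  0.0196] 317 face inner 0 0 zmin 0.002252917975788249
-0.07 slot y [-0.0192  0.0192] 576 face inner -0.008496463275553421 0.0053297320940864585 zmin 0.0028539492416100112
-0.066 slot y [-0.0086  0.0048] 105 face inner -0.008558499503419525 0.005379524056097721 zmin 0.03797272392889348
-0.062 slot y [-0.0086  0.0049] 111 face inner -0.008523418508965739 0.005436251968941163 zmin 0.03837443331701995
-0.058 slot y [-0.0086  0.0049] 104 face inner -0.008480987038092698 0.0054921335226314335 zmin 0.03822935864903955
-0.054 slot y [-0.0086  0.005 ] 105 face inner -0.008543419041456328 0.005551101896494828 zmin 0.03819555433898874
-0.05 slot y [-0.0086  0.005 ] 137 face inner -0.008574549248666597 0.00560833934568157 zmin 0.0383819740569255
-0.046 slot y [-0.0086  0.0051] 197 face inner -0.008519492703377542 0.00567239843012783 zmin 0.038377114018221664
-0.042 slot y [-0.0087  0.0052] 207 face inner -0.008564582665645425 0.005728764741947447 zmin 0.03843379086787105
-0.08 edge x -0.07065303081022624
-0.06 edge x -0.07057098899250241
-0.04 edge x -0.07083991480726672
-0.02 edge x -0.07063317692284485
0.02 edge x -0.07113286335580447
0.04 edge x -0.07098625093589937
0.06 edge x -0.07121285069611681
0.08 edge x -0.07127782814866371
y extent [-0.0894  0.0895]
```

```bash
cat > cal.py <<'E'
_e=np.radians(97.4); D=D+.0040*np.array([np.cos(_e),np.sin(_e)])-.0015*np.array([-np.sin(_e),np.cos(_e)]); YAW=97.5; PY=.1
E
python3 - <<'E'
from ft import *
from workcell import bot
o=bot.get_obs(); R=Rt(o); b=-R[:,2]; print('tool yaw',np.degrees(np.arctan2(b[1],b[0])),where(o)); togo(o,-.073,0,.076,False); togo(o,-.073,0,.045,False)
E
```

```text
tool yaw 98.45995605010559 [-0.0888  0.0034  0.1025]
tcp [0.628  0.0792 0.1222] shift [ 0.0267  0.0031 -0.0155] roll -0.0
tcp [0.628  0.0792 0.0912] shift [ 0.0577  0.0025 -0.0153] roll -0.0
```

Request:
apply_moves:
  commands:
    - [0,0.003,-0.015,0,-1]
    - [0.015,0.003,-0.0155,0,-1]
    - [0.027,0.003,-0.0155,0,-1]
    - [0.027,0.003,-0.0155,0,-1]

```text
time: 13.9
ee_pos: [0.627, 0.0798, 0.1198]
tcp_rot: [117.3, 88.9, 35.8]
wrist_force: [0.0, -0.1, -0.4]
opening: 0.0217
```

```bash
python3 look.py w8; python3 slot.py w8
python3 - <<'E'
from ft import *
from workcell import bot
o=bot.get_obs(); togo(o,-.073,0,.045,False)
c=dict(np.load('w8.npz'));W=cloud(c,o);a=np.radians(YAW);d=W[...,:2]-D;X=d@[np.cos(a),np.sin(a)];Y=d@[-np.sin(a),np.cos(a)];Z=W[...,2]
L=(W-o['ee_pos'])@Rt(o)
m=(-L[...,2]>.085)&(-L[...,2]<.115)&(abs(L[...,1])<.008)&(L[...,0]>.03)&(L[...,0]<.05)
for x in np.arange(-.076,-.044,.004):
    i=m&(abs(X-x)<.002)
    if i.sum()>5: print(x.round(3),Y[i].min().round(4),Y[i].max().round(4),Z[i].max().round(4))
E
```

```text
13.9 [0.627  0.0798 0.1198] [ 0.0344 -0.0882 -0.3522] [117.3165  88.9447  35.8413] [-0.0723  0.0012  0.0736]
tip a max 0.1259225634591054 n 1037
tool tilt deg 32.2968033684507 world nose-down 31.802560769608984 yaw 97.64405903789063
tcp [0.6261 0.0819 0.1062] shift [ 0.0136 -0.0008 -0.0022] roll 0.0197
face z 0.0611812319199862 34750
-0.074 slot y [-0.0184  0.0191] 197 face inner -0.005883850328602321 0.008125308299008283 zmin 0.007055228807377473
-0.07 slot y [-0.0059  0.0078] 137 face inner -0.00583092686181901 0.008173368694887523 zmin 0.036126439429344626
-0.066 slot y [-0.0059  0.0077] 139 face inner -0.005817451134389769 0.008174194825304655 zmin 0.036183648273996956
-0.062 slot y [-0.0059  0.0077] 136 face inner -0.005867432471385762 0.007837507078434908 zmin 0.035883360621040694
-0.058 slot y [-0.0059  0.0077] 142 face inner -0.005942319398031647 0.007845786419601526 zmin 0.03587499393545019
-0.054 slot y [-0.006   0.0077] 147 face inner -0.005920215018581422 0.007854267574430066 zmin 0.03592547780030641
-0.05 slot y [-0.006   0.0078] 147 face inner -0.0059265605379773935 0.0
[... 161 characters left out ...]
2 slot y [-0.0061  0.0078] 185 face inner -0.00019851130467012 0.00016399276396300094 zmin 0.03612855196023131
-0.08 edge x -0.07584584248779327
-0.06 edge x -0.07572315946488686
-0.04 edge x -0.07589922168814468
-0.02 edge x -0.0756237797727975
0.02 edge x -0.07539344503705556
0.04 edge x -0.0758582875142737
0.06 edge x -0.07545289711997394
0.08 edge x -0.07542054151844473
y extent [-0.0894  0.0895]
tcp [0.6281 0.0792 0.0913] shift [0.0297 0.0003 0.0007] roll -0.0
-0.076 -0.0029 0.0044 0.0825
-0.072 -0.0029 0.0044 0.0807
-0.068 -0.0012 0.0032 0.0803
-0.064 -0.0011 0.0032 0.0799
-0.06 -0.0011 0.0033 0.0808
-0.056 -0.0009 0.0033 0.0848
-0.052 -0.0013 0.0034 0.0861
-0.048 -0.0007 0.0022 0.0845
```

View pics/w8.png

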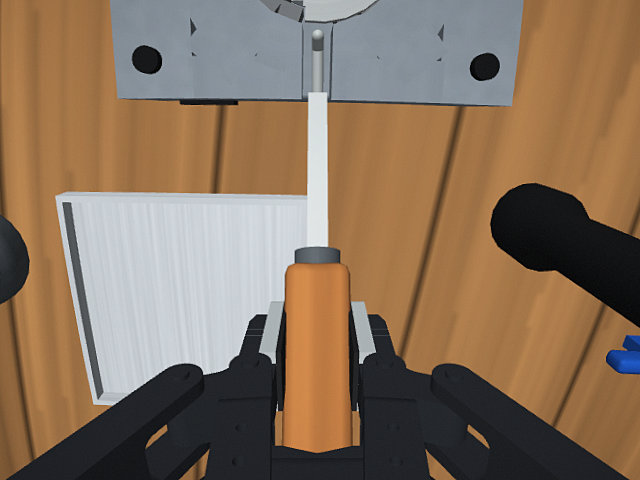

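Request:
apply_moves:
  commands:
    - [0.01,0,0,0,-1]
    - [0.02,0,0,0,-1]
    - [0.027,0,0,0,-1]
    - [0.031,0,0,0,-1]
    - [0.033,0,0,0,-1]
    - [0.033,0,0,0,-1]

```text
time: 14.55
ee_pos: [0.6277, 0.0798, 0.0877]
tcp_rot: [116.3, 88.9, 34.8]
wrist_force: [0.2, -0.1, -0.9]
opening: 0.0221
```

```bash
python3 look.py w9|head -3; python3 slot.py w9
python3 - <<'E'
from ft import *
from workcell import bot
o=bot.get_obs(); 
c=dict(np.load('w9.npz'));W=cloud(c,o);a=np.radians(YAW);d=W[...,:2]-D;X=d@[np.cos(a),np.sin(a)];Y=d@[-np.sin(a),np.cos(a)];Z=W[...,2]
L=(W-o['ee_pos'])@Rt(o)
m=(-L[...,2]>.085)&(-L[...,2]<.113)&(abs(L[...,1])<.004)&(L[...,0]>.03)&(L[...,0]<.05)
for x in np.arange(-.076,-.040,.004):
    i=m&(abs(X-x)<.002)
    if i.sum()>5: print(x.round(3),i.sum(),Y[i].min().round(4),Y[i].max().round(4),np.percentile(Z[i],[50,95]))
# ring top
i=(np.hypot(X,Y)<.0405)&(np.hypot(X,Y)>.030)&(Z>.05)&(Z<.063); print('ring',i.sum(),np.median(Z[i]) if i.any() else 0)
cv2.imwrite('pics/w9c.png',cv2.resize(c['frame'][0:130,230:400],None,fx=4,fy=4))
E
```

```text
14.55 [0.6277 0.0798 0.0877] [ 0.1927 -0.0715 -0.9387] [116.3173  88.9045  34.8157] [-0.0723  0.0004  0.0415]
tip a max 0.1236214114323104 n 3019
tool tilt deg 32.27236613409864 world nose-down 31.776337444639193 yaw 97.60590630568277
face z 0.06043149342052379 40401
-0.074 slot y [-0.0184  0.0187] 532 face inner -0.005733703964838738 0.00808792476074094 zmin 0.0006039190227953011
-0.07 slot y [-0.0057  0.0081] 316 face inner -0.0056122213721439195 0.00805895685793778 zmin 0.03544427129704228
-0.066 slot y [-0.0057  0.0081] 324 face inner -0.005603167887511376 0.008115329470019196 zmin 0.03570113911676699
-0.062 slot y [-0.0057  0.0081] 331 face inner -0.0056454540442690306 0.008109783733096055 zmin 0.0354006530091536
-0.058 slot y [-0.0057  0.0081] 338 face inner -0.005726014747157889 0.008126280194957548 zmin 0.03561185568441405
-0.054 slot y [-0.0058  0.0081] 365 face inner -0.005693529028243929 0.008130709475732608 zmin 0.035596318069523084
-0.05 slot y [-0.0058  0.0081] 297 face inner -0.005744125778478045 0.00817774584950689 zmin 0.03547035555412608
-0.046 slot y [-0.0058  0.00
[... 218 characters left out ...]
0.07586064096932736
-0.06 edge x -0.07576243452362127
-0.04 edge x -0.0756905262035783
-0.02 edge x -0.07544985467832935
0.02 edge x -0.0753196302064424
0.04 edge x -0.07541532397367169
0.06 edge x -0.07538085824575756
0.08 edge x -0.0754968535325455
y extent [-0.0894  0.0895]
-0.076 90 -0.0036 0.0037 [0.04719086 0.04859652]
-0.072 115 -0.0035 0.0037 [0.04553041 0.04697634]
-0.068 108 -0.0019 0.0025 [0.04520647 0.04667221]
-0.064 110 -0.0017 0.0026 [0.04538619 0.04688332]
-0.06 110 -0.0017 0.0026 [0.04577553 0.04692536]
-0.056 127 -0.0016 0.0027 [0.0467313 0.0499776]
-0.052 130 -0.0019 0.0028 [0.05111245 0.05245569]
-0.048 14 -0.0005 0.0024 [0.05070992 0.05169904]
ring 54 0.05955081419406389
```

View pics/w9c.png

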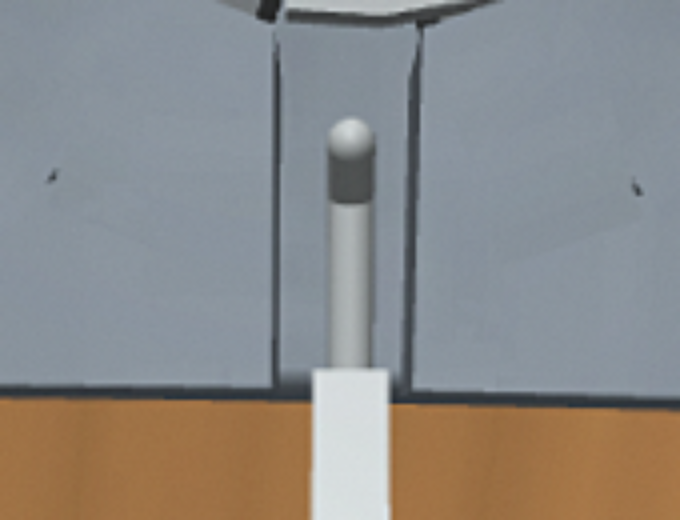

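Request:
apply_moves:
  commands:
    - [0,-0.0005,-0.006,0,-1]
    - [0,-0.0005,-0.012,0,-1]
    - [0,-0.0005,-0.018,0,-1]
    - [0,-0.0005,-0.022,0,-1]
    - [0,-0.0005,-0.025,0,-1]
    - [0,-0.0005,-0.025,0,-1]

```text
time: 15.2
ee_pos: [0.6236, 0.105, 0.0883]
tcp_rot: [115.7, 88.9, 34.2]
wrist_force: [-0.5, -0.3, -1.2]
opening: 0.0221
```

```bash
python3 look.py w10|head -3; python3 slot.py w10|grep -v edge
python3 - <<'E'
from ft import *
from workcell import bot
o=bot.get_obs(); print('R',Rt(o).round(4))
c=dict(np.load('w10.npz'));W=cloud(c,o);a=np.radians(YAW);d=W[...,:2]-D;X=d@[np.cos(a),np.sin(a)];Y=d@[-np.sin(a),np.cos(a)];Z=W[...,2]
for x in np.arange(-.056,-.010,.002):
    i=(abs(X-x)<.001)&(abs(Y-.001)<.002)
    if i.sum()>3: print(x.round(3),i.sum(),np.percentile(Z[i],[5,50,95]).round(4))
cv2.imwrite('pics/w10c.png',cv2.resize(c['frame'][0:150,220:420],None,fx=4,fy=4))
E
```

```text
15.2 [0.6236 0.105  0.0883] [-0.4849 -0.2934 -1.2478] [115.7103  88.8808  34.2402] [-0.0468  0.0012  0.0421]
tip a max 0.12622218791492829 n 3099
tool tilt deg 32.3760662883809 world nose-down 31.878887812182573 yaw 97.57575578426514
face z 0.06001070111374911 46367
-0.074 slot y [-0.0055  0.0082] 98 face inner -6.046209137002349e-05 0.00028520558761386736 zmin 0.03362367740883956
-0.07 slot y [-0.0055  0.0082] 108 face inner -6.541195252874784e-05 0.0003098865182646795 zmin 0.035058992560279695
-0.066 slot y [-0.0055  0.0082] 119 face inner -3.3984783340272183e-05 0.00033125750442435846 zmin 0.034906671357269096
-0.062 slot y [-0.0055  0.0082] 214 face inner -0.005523682563894995 0.008178398552519275 zmin 0.03528130046432003
-0.058 slot y [-0.0055  0.0082] 308 face inner -0.005490193197566711 0.008195803837862248 zmin 0.03547836831769649
-0.054 slot y [-0.0055  0.0082] 310 face inner -0.005468237592271817 0.008195994859877384 zmin 0.03548414369408926
-0.05 slot y [-0.0055  0.0082] 317 face inner -0.005488047445794364 0.008223375219461374 zmin 0.035137112183686925
-0.046 slot y [-0.0
[... 380 characters left out ...]
498 0.0513]
-0.052 47 [0.048  0.0487 0.0497]
-0.05 43 [0.0466 0.0478 0.0486]
-0.048 50 [0.0439 0.0463 0.048 ]
-0.046 45 [0.0439 0.0454 0.0466]
-0.044 44 [0.0445 0.0456 0.0465]
-0.042 65 [0.0445 0.0463 0.0601]
-0.04 59 [0.0455 0.0595 0.0606]
-0.038 52 [0.0582 0.0596 0.0606]
-0.036 58 [0.0583 0.0594 0.0607]
-0.034 54 [0.0586 0.0597 0.0608]
-0.032 22 [0.0583 0.0594 0.0606]
-0.03 44 [0.0467 0.0487 0.0505]
-0.028 62 [0.0486 0.0507 0.0527]
-0.026 49 [0.0499 0.0518 0.0532]
-0.024 18 [0.0502 0.0512 0.052 ]
-0.022 21 [0.0367 0.0387 0.0395]
-0.02 38 [0.0369 0.0387 0.0398]
-0.018 50 [0.0362 0.0383 0.0401]
-0.016 48 [0.0359 0.0377 0.0395]
-0.014 53 [0.0367 0.0385 0.0398]
-0.012 45 [0.0361 0.038  0.0399]
```

View pics/w10c.png

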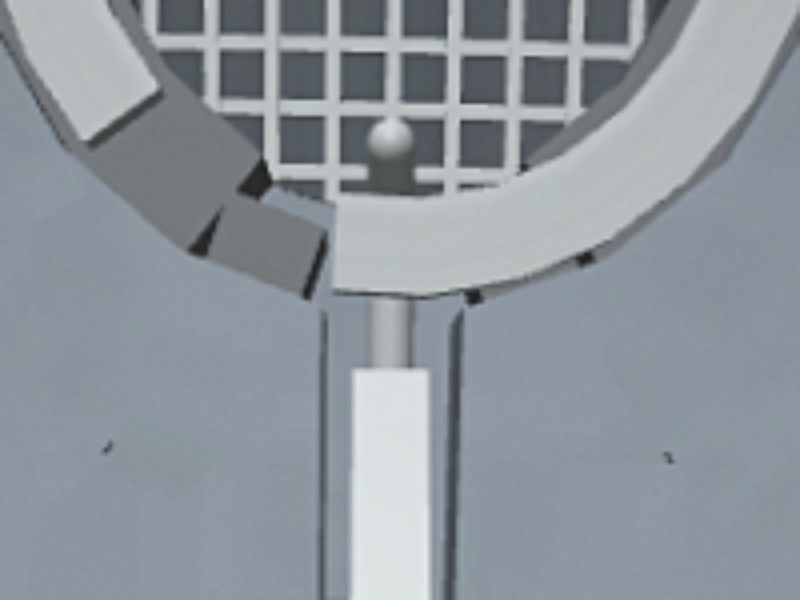

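Request:
apply_moves:
  commands:
    - [-0.004,0,0,0,-1]
    - [-0.008,0,0,0,-1]
    - [-0.012,0,0,0,-1]
    - [-0.016,0,0,0,-1]
    - [-0.02,0,0.001,0,-1]
    - [-0.024,0,0.002,0,-1]
    - [-0.028,0,0.003,0,-1]
    - [-0.03,0,0.003,0,-1]
    - [-0.03,0,0.003,0,-1]

```text
time: 16.15
ee_pos: [0.6238, 0.1014, 0.1186]
tcp_rot: [114.8, 88.9, 33.3]
wrist_force: [0.2, -0.3, -1.0]
opening: 0.0216
```

```bash
cat > ring.py <<'E'
from ft import *
from workcell import bot,cams
import sys
np.set_printoptions(precision=4,suppress=True,linewidth=150)
o=bot.get_obs();cam=sys.argv[2] if len(sys.argv)>2 else 'wrist'
c=cams.camera(cam);np.savez(sys.argv[1]+'.npz',**c);cv2.imwrite(f'pics/{sys.argv[1]}.png',c['frame'])
print(o['time'],o['ee_pos'],o['wrist_force'],where(o))
W=cloud(c,o if cam=='wrist' else None)
a=np.radians(YAW);d=W[...,:2]-D;X=d@[np.cos(a),np.sin(a)];Y=d@[-np.sin(a),np.cos(a)];Z=W[...,2]
for y0 in (-.03,-.015,-.008,.001,.008,.02):
    print('y',y0,[(round(x,3),round(float(np.median(Z[i])),4)) for x in np.arange(-.1,.052,.008) for i in [(abs(X-x)<.0015)&(abs(Y-y0)<.002)] if i.sum()>2])
E
python3 ring.py w11
```

```text
16.15 [0.6238 0.1014 0.1186] [ 0.1828 -0.2835 -1.0296] [-0.0504  0.0014  0.0724]
y -0.03 [(np.float64(-0.1), 0.0005), (np.float64(-0.092), 0.0), (np.float64(-0.084), -0.0001), (np.float64(-0.076), 0.0599), (np.float64(-0.068), 0.06), (np.float64(-0.06), 0.06), (np.float64(-0.052), 0.06), (np.float64(-0.044), 0.0599), (np.float64(-0.036), 0.06), (np.float64(-0.028), 0.0778), (np.float64(-0.02), 0.0755), (np.float64(-0.012), 0.0548)]
y -0.015 [(np.float64(-0.1), -0.0), (np.float64(-0.092), 0.0002), (np.float64(-0.084), 0.0001), (np.float64(-0.076), 0.06), (np.float64(-0.068), 0.06), (np.float64(-0.06), 0.0601), (np.float64(-0.052), 0.0597), (np.float64(-0.044), 0.0601), (np.float64(-0.036), 0.0814), (np.float64(-0.028), 0.0555), (np.float64(-0.02), 0.0378), (np.float64(-0.012), 0.0375), (np.float64(-0.004), 0.0371)]
y -0.008 [(np.float64(-0.1), -0.0003), (np.float64(-0.092), 0.0), (np.float64(-0.084), 0.0001), (np.float64(-0.076), 0.06), (np.float64(-0.068), 0.0601), (np.float64(-0.06), 0.0601), (np.float64(-0.052), 0.06), (np.float64(-0.044), 0.0603), (np.float64(-0.036), 0.0818), (np
[... 562 characters left out ...]
92), -0.0003), (np.float64(-0.084), 0.0), (np.float64(-0.076), 0.0538), (np.float64(-0.068), 0.047), (np.float64(-0.06), 0.0591), (np.float64(-0.052), 0.0379), (np.float64(-0.044), 0.0594), (np.float64(-0.036), 0.0541), (np.float64(-0.028), 0.0385), (np.float64(-0.02), 0.0383), (np.float64(-0.012), 0.0381), (np.float64(-0.004), 0.0364)]
y 0.02 [(np.float64(-0.1), 0.0004), (np.float64(-0.092), 0.0002), (np.float64(-0.084), 0.0003), (np.float64(-0.076), 0.0599), (np.float64(-0.068), 0.06), (np.float64(-0.06), 0.0602), (np.float64(-0.052), 0.0601), (np.float64(-0.044), 0.0602), (np.float64(-0.036), 0.0536), (np.float64(-0.028), 0.0547), (np.float64(-0.02), 0.0387), (np.float64(-0.012), 0.0387)]
```

Request:
apply_moves:
  commands:
    - [0,0,0.003,0,-1]
    - [0,0,0.006,0,-1]
    - [-0.001,0,0.009,0,-1]
    - [-0.002,0,0.012,0,-1]
    - [-0.003,0,0.015,0,-1]
    - [-0.004,0,0.018,0,-1]
    - [-0.004,0,0.02,0,-1]
    - [-0.004,0,0.02,0,-1]

```text
time: 17.0
ee_pos: [0.6266, 0.0813, 0.1222]
tcp_rot: [115.0, 88.9, 33.4]
wrist_force: [-0.2, 0.2, -1.4]
opening: 0.0222
```

```bash
python3 ring.py w12 | sed 's/np.float64//g'
```

```text
17.0 [0.6266 0.0813 0.1222] [-0.175   0.162  -1.3599] [-0.0707  0.0012  0.0759]
y -0.03 [((-0.1), 0.0002), ((-0.092), -0.0001), ((-0.084), 0.0002), ((-0.076), 0.0248), ((-0.068), 0.0604), ((-0.06), 0.06), ((-0.052), 0.06), ((-0.044), 0.0793), ((-0.036), 0.0758), ((-0.028), 0.0547)]
y -0.015 [((-0.1), 0.0001), ((-0.092), -0.0002), ((-0.084), 0.0002), ((-0.076), 0.0411), ((-0.068), 0.0601), ((-0.06), 0.0829), ((-0.052), 0.0837), ((-0.044), 0.0603), ((-0.036), 0.0545), ((-0.028), 0.054)]
y -0.008 [((-0.1), 0.0), ((-0.092), 0.0003), ((-0.084), 0.0005), ((-0.076), 0.0326), ((-0.068), 0.0602), ((-0.06), 0.0875), ((-0.052), 0.0841), ((-0.044), 0.06), ((-0.036), 0.0544), ((-0.028), 0.0375)]
y 0.001 [((-0.1), 0.0979), ((-0.092), 0.0931), ((-0.084), 0.088), ((-0.076), 0.083), ((-0.068), 0.0795), ((-0.06), 0.0877), ((-0.052), 0.084), ((-0.036), 0.0359), ((-0.028), 0.0381)]
y 0.008 [((-0.1), 0.0001), ((-0.092), -0.0), ((-0.084), 0.0004), ((-0.076), 0.0337), ((-0.068), 0.0548), ((-0.06), 0.0596), ((-0.052), 0.0601), ((-0.044), 0.0373), ((-0.036), 0.0425), ((-0.028), 0.0384)]
y 0.02 [((-0.1), 0.0003), ((-0.092), -0.0001), ((-0.084), 0.0001), ((-0.076), 0.0319), ((-0.068), 0.0601), ((-0.06), 0.0602), ((-0.052), 0.0602), ((-0.044), 0.0602), ((-0.036), 0.0544), ((-0.028), 0.0542)]
```

Request:
apply_moves:
  commands:
    - [-0.002,0,0.003,0,-1]
    - [-0.004,0,0.006,0,-1]
    - [-0.006,0,0.009,0,-1]
    - [-0.007,0,0.012,0,-1]
    - [-0.008,0,0.015,0,-1]
    - [-0.008,0,0.018,0,-1]
    - [-0.008,0,0.021,0,-1]
    - [-0.006,0,0.022,0,-1]
    - [-0.006,0,0.022,0,-1]

```text
time: 17.95
ee_pos: [0.6296, 0.0594, 0.1275]
tcp_rot: [115.9, 88.9, 34.4]
wrist_force: [0.2, -0.1, -1.9]
opening: 0.0213
```

```bash
python3 ring.py w13 | sed 's/np.float64//g'; python3 ring.py t13 top | sed 's/np.float64//g'
```

```text
17.95 [0.6296 0.0594 0.1275] [ 0.1689 -0.0746 -1.8871] [-0.0928  0.0011  0.0812]
y -0.03 [((-0.1), -0.0002), ((-0.092), -0.0001), ((-0.084), 0.0003), ((-0.076), 0.0343), ((-0.068), 0.0853), ((-0.06), 0.0816), ((-0.052), 0.0601)]
y -0.015 [((-0.1), 0.0003), ((-0.092), -0.0002), ((-0.084), 0.0005), ((-0.076), 0.09), ((-0.068), 0.0601), ((-0.06), 0.06), ((-0.052), 0.0599)]
y -0.008 [((-0.1), -0.0001), ((-0.092), 0.0002), ((-0.084), 0.0901), ((-0.076), 0.09), ((-0.068), 0.06), ((-0.06), 0.0601), ((-0.052), 0.06)]
y 0.001 [((-0.1), 0.0895), ((-0.092), 0.0847), ((-0.084), 0.0928), ((-0.076), 0.0902), ((-0.06), 0.0362), ((-0.052), 0.0362), ((-0.044), 0.0357)]
y 0.008 [((-0.1), 0.0003), ((-0.092), -0.0), ((-0.084), 0.0005), ((-0.076), 0.0334), ((-0.068), 0.059), ((-0.06), 0.0401), ((-0.052), 0.0424)]
y 0.02 [((-0.1), 0.0), ((-0.092), 0.0001), ((-0.084), 0.0002), ((-0.076), 0.0358), ((-0.068), 0.0602), ((-0.06), 0.0601), ((-0.052), 0.0601)]
18.0 [0.6296 0.0595 0.1277] [ 0.0948  0.6334 -1.5274] [-0.0927  0.0011  0.0814]
y -0.03 [((0.012), 0.0534), ((0.02), 0.0523), ((0.028), 0.0585), ((0.036), 0.0594), ((0.044), 0.0591)]
y -0.015 [((0.02), 0.0401), ((0.028), 0.0552), ((0.036), 0.0656), ((0.044), 0.0614)]
y -0.008 [((0.02), 0.0364), ((0.028), 0.0568), ((0.036), 0.0634)]
y 0.001 [((0.028), 0.0507), ((0.036), 0.0625), ((0.044), 0.0629)]
y 0.008 [((0.012), 0.0392), ((0.02), 0.0376), ((0.028), 0.0521), ((0.036), 0.0648), ((0.044), 0.0633)]
y 0.02 [((0.02), 0.0484), ((0.028), 0.0544), ((0.036), 0.0647)]
```

Request:
apply_moves:
  commands:
    - [0.004,0,0,0,-1]
    - [0.008,0,0,0,-1]
    - [0.012,0,0,0,-1]
    - [0.016,0,0,0,-1]
    - [0.02,0,0,0,-1]
    - [0.024,0,0,0,-1]
    - [0.028,0,0,0,-1]
    - [0.032,0,0,0,-1]
    - [0.036,0,0,0,-1]
    - [0.038,0,0,0,-1]
    - [0.038,0,0,0,-1]

```text
time: 19.15
ee_pos: [0.6301, 0.06, 0.0894]
tcp_rot: [116.5, 88.9, 35.0]
wrist_force: [-0.2, 0.5, -0.9]
opening: 0.0217
```

```bash
python3 ring.py w14 | sed 's/np.float64//g'
```

```text
19.15 [0.6301 0.06   0.0894] [-0.2382  0.5129 -0.9367] [-0.0922  0.0006  0.0431]
y -0.03 [((-0.1), 0.0001), ((-0.092), 0.0002), ((-0.084), 0.0001), ((-0.076), 0.0651), ((-0.068), 0.065), ((-0.06), 0.0645)]
y -0.015 [((-0.1), -0.0001), ((-0.092), 0.0003), ((-0.084), 0.065), ((-0.076), 0.0485), ((-0.068), 0.06), ((-0.06), 0.06)]
y -0.008 [((-0.1), 0.0), ((-0.092), 0.0012), ((-0.084), 0.0651), ((-0.076), 0.0392), ((-0.068), 0.0599), ((-0.06), 0.06)]
y 0.001 [((-0.1), 0.0517), ((-0.092), 0.0649), ((-0.084), 0.0649), ((-0.076), 0.048), ((-0.068), 0.0512), ((-0.06), 0.0361)]
y 0.008 [((-0.1), 0.0), ((-0.092), 0.0), ((-0.084), -0.0), ((-0.076), 0.0297), ((-0.068), 0.0422), ((-0.06), 0.037)]
y 0.02 [((-0.1), 0.0), ((-0.092), 0.0003), ((-0.084), 0.0), ((-0.076), 0.0368), ((-0.068), 0.0601), ((-0.06), 0.0602)]
```

Request:
apply_moves:
  commands:
    - [0,0,0.01,0,-1]
    - [0,0,0.02,0,-1]
    - [0,0,0.03,0,-1]
    - [0,0,0.045,0,-1]
    - [0,0,0.06,0,-1]
    - [-0.02,0,0.065,0,-1]
    - [-0.05,0,0.07,0,-1]
    - [-0.09,0,0.08,0,-1]
    - [-0.1,0,0.1,0,-1]

```text
time: 20.1
ee_pos: [0.6446, -0.0408, 0.1939]
tcp_rot: [107.5, 88.6, 26.0]
wrist_force: [0.2, -0.6, -0.7]
opening: 0.0221
```

```bash
python3 ring.py w15 | sed 's/np.float64//g' |head -5
python3 - <<'E'
from h import *
from workcell import bot
o=bot.get_obs(); print(go(o,[.42,-.21,.20],5), go(o,[.42,-.21,.07],5))
E
```

```text
20.1 [ 0.6446 -0.0408  0.1939] [ 0.2456 -0.5964 -0.7151] [-0.1942 -0.0008  0.1475]
y -0.03 []
y -0.015 []
y -0.008 []
y 0.001 []
(array([-0.0129, -0.2466,  0.1312]), 0.06, 8.41) (array([ 0.1171, -0.2496,  0.132 ]), 0.06, 8.41)
```

Request:
apply_moves:
  commands:
    - [-0.01,-0.248,0.131,0.06,-1]
    - [-0.01,-0.248,0.131,0.06,-1]
    - [-0.01,-0.248,0.131,0.06,-1]
    - [-0.01,-0.248,0.131,0.06,-1]
    - [0.01,-0.248,0.131,0.06,-1]
    - [0.04,-0.248,0.131,0.06,-1]
    - [0.08,-0.248,0.131,0.06,-1]
    - [0.11,-0.248,0.131,0.06,-1]
    - [0.117,-0.249,0.132,0.06,-1]

```text
time: 21.05
ee_pos: [0.4184, -0.2099, 0.0667]
tcp_rot: [117.7, 88.8, 32.6]
wrist_force: [0.4, 0.3, -0.9]
opening: 0.0217
```

Run:
```python
from h import *
from workcell import bot
o=bot.get_obs(); print(o['time'],o['ee_pos'],o['wrist_force'],Rt(o).round(3),go(o,[.42,-.21,.003],5))
```

```text
21.05 [ 0.41839332 -0.20986665  0.06671552] [ 0.43340024  0.31566083 -0.90448306] [[ 0.018  0.996  0.086]
 [ 0.011  0.085 -0.996]
 [-1.     0.019 -0.01 ]] (array([0.0637, 0.0004, 0.0009]), -0.002, 4.9)
```

Request:
apply_moves:
  commands:
    - [0.008,0,0,0,-1]
    - [0.014,0,0,0,-1]
    - [0.02,0,0,0,-1]
    - [0.025,0,0,0,-1]
    - [0.03,0,0,0,-1]
    - [0.035,0,0,0,-1]
    - [0.04,0,0,0,-1]
    - [0.045,0,0,0,-1]
    - [0.05,0,0,0,-1]
  newtons: 20

```text
time: 21.95
ee_pos: [0.4213, -0.2098, 0.0188]
tcp_rot: [109.8, 88.6, 24.7]
wrist_force: [-1.7, -7.0, 7.8]
opening: 0.0219
```

```bash
python3 tilt.py w16
```

```text
21.95 [ 0.4213 -0.2098  0.0188] 0.021905675743976814 [-1.7327 -6.9833  7.8167]
0.0 1180 lat -0.0005 h med/top 0.0227 0.0264
0.01 1783 lat 0.0103 h med/top 0.0263 0.0289
0.02 1215 lat -0.0005 h med/top 0.0174 0.0189
0.03 1473 lat -0.0008 h med/top 0.0142 0.0163
0.04 519 lat -0.0012 h med/top 0.0048 0.0101
0.05 402 lat -0.0008 h med/top 0.0016 0.003
0.06 408 lat -0.0008 h med/top -0.0009 0.0005
0.07 398 lat -0.0008 h med/top -0.0036 -0.0022
0.08 368 lat -0.0008 h med/top -0.0061 -0.0046
0.09 18 lat 0.0003 h med/top -0.0073 -0.0066
```

Request:
apply_moves:
  commands:
    - [0.004,0,0,0,-1]
    - [0.008,0,0,0,-1]
    - [0.011,0,0,0,-1]
    - [0.014,0,0,0,-1]
    - [0.0155,0,0,0,-1]
    - [0.0155,0,0,0,-1]
    - [0.0155,0,0,0,-0.1]
    - [0.0155,0,0,0,0]
    - [0.0155,0,0,0,0]
    - [-0.03,0,0,0,0]
    - [-0.08,0,0,0,0]
    - [-0.13,0,0,0,0]

```text
time: 23.2
ee_pos: [0.4174, -0.2106, 0.1491]
tcp_rot: [115.1, 88.7, 30.1]
wrist_force: [1.6, -1.1, -0.6]
opening: 0.0423
```

Run:
```python
from h import *
from workcell import bot,cams
np.set_printoptions(precision=4,suppress=True)
o=bot.get_obs();c=cams.camera('wrist');print(o['time'],o['ee_pos'],o['q'].round(1))
W=cloud(c,o);cv2.imwrite('pics/w17.png',c['frame'])
for y in np.arange(-.28,-.05,.015):
    m=(abs(W[...,1]-y)<.004)&(abs(W[...,0]-.42)<.03)&(W[...,2]>.007)&(W[...,2]<.045); Q=W[m]
    if len(Q)>5: print(round(y,3),len(Q),np.percentile(Q[:,0],[3,50,97]),np.percentile(Q[:,2],[50,98]))
# ring from top
T=cams.camera('top');W=cloud(T);z=W[...,2];np.savez('t17.npz',**T)
D=np.array([.605,.2354]);a=np.radians(97.3)
d=W[...,:2]-D;X=d@[np.cos(a),np.sin(a)];Y=d@[-np.sin(a),np.cos(a)]
m=(z>.0618)&(z<.07)&(X<-.005)&(X>-.12)&(abs(Y)<.06)
P=(W[m][:,:2]*1000).astype(np.float32);print('ring',m.sum(),cv2.minEnclosingCircle(P),np.median(z[m]))
```

```text
23.2 [ 0.4174 -0.2106  0.1491] [-27.4  -7.9 -11.7  85.6   1.1  57.6]
-0.265 317 [0.415  0.426  0.4371] [0.0236 0.0251]
-0.25 336 [0.4138 0.4248 0.436 ] [0.0238 0.0253]
-0.235 360 [0.4121 0.4233 0.4346] [0.0239 0.0254]
-0.22 379 [0.411  0.4224 0.4335] [0.0239 0.0251]
-0.205 402 [0.4099 0.4211 0.4324] [0.0239 0.0254]
-0.19 410 [0.4088 0.4196 0.4309] [0.0238 0.0254]
-0.175 372 [0.4104 0.419  0.4281] [0.0194 0.0225]
-0.16 157 [0.4134 0.4174 0.4214] [0.016  0.0174]
-0.145 161 [0.4121 0.4159 0.42  ] [0.0159 0.0174]
-0.13 166 [0.4109 0.4146 0.4187] [0.0161 0.0176]
-0.115 170 [0.4096 0.4134 0.4174] [0.0161 0.0178]
-0.1 122 [0.4099 0.4124 0.4156] [0.0168 0.0203]
-0.085 82 [0.4091 0.4114 0.4137] [0.0317 0.0343]
ring 640 ((610.1511840820312, 195.55746459960938), 68.38643646240234) 0.06391575948606465
```

Run:
```python
from h import *
from workcell import bot
o=bot.get_obs(); print(go(o,[.60,.115,.21],7.4))
```

```text
(array([-0.048 ,  0.2088, -0.3106]), -0.043, 4.94)
```

Request:
apply_moves:
  commands:
    - [-0.05,0,0,0,0]
    - [-0.053,0.209,-0.31,-0.043,0]
    - [-0.053,0.209,-0.31,-0.043,0]
    - [-0.053,0.209,-0.31,-0.043,0]
    - [-0.053,0.209,-0.31,-0.043,0]
    - [-0.053,0.209,-0.31,-0.043,0]
    - [-0.053,0.209,-0.31,-0.043,0]
    - [-0.053,0.209,-0.31,-0.043,0]
    - [-0.053,0.209,-0.31,-0.043,0]
    - [-0.053,0.209,-0.31,-0.043,0]
    - [-0.053,0.209,-0.31,-0.043,0]

```text
time: 24.4
ee_pos: [0.6, 0.1147, 0.2141]
tcp_rot: [94.8, 88.4, 12.2]
wrist_force: [-0.1, -0.3, -0.1]
opening: 0.0428
```

```bash
cat > rc.py <<'E'
from h import *
from scipy.optimize import least_squares
from workcell import bot,cams
import sys
np.set_printoptions(precision=4,suppress=True)
def ringfit(o,c,zl,zh,box,r0=.0355):
    W=cloud(c,o); Z=W[...,2]; m=(Z>zl)&(Z<zh)&(W[...,0]>box[0])&(W[...,0]<box[1])&(W[...,1]>box[2])&(W[...,1]<box[3])
    n,lab,st,_=cv2.connectedComponentsWithStats(m.astype(np.uint8)); k=1+np.argmax(st[1:,4]); m=lab==k
    P=W[m]; f=lambda q:np.maximum(abs(np.hypot(P[:,0]-q[0],P[:,1]-q[1])-r0)-.0045,0)
    s=least_squares(f,P[:,:2].mean(0),loss='soft_l1',f_scale=.002); C=s.x
    ang=np.degrees(np.arctan2(P[:,1]-C[1],P[:,0]-C[0]))%360; h=np.histogram(ang,36,(0,360))[0]
    print('ring n',m.sum(),'centre',C,'z',np.percentile(P[:,2],[5,50,95]),'res',np.sqrt((s.fun**2).mean())); print(h); return C,P
if __name__=='__main__':
    o=bot.get_obs();c=cams.camera('wrist');np.savez(sys.argv[1]+'.npz',**c);cv2.imwrite(f'pics/{sys.argv[1]}.png',c['frame'])
    print(o['time'],o['ee_pos'],Rt(o))
    W=cloud(c,o); Z=W[...,2]; i=(Z>.055)&(Z<.068)&(W[...,1]>.15)&(W[...,1]<.30); print('face hist',np.histogram(Z[i],13,(.055,.068)))
    C,P=ringfit(o,c,float(sys.argv[2]),float(sys.argv[3]),[.55,.68,.10,.25])
E
python3 rc.py w18 .0625 .069
```

```text
24.4 [0.6    0.1147 0.2141] [[ 0.0278  0.9911  0.1301]
 [ 0.006   0.13   -0.9915]
 [-0.9996  0.0284 -0.0024]]
face hist (array([ 1219,   206,   123,  1782, 10279, 12788,  3441,   246,   291,
        1459,  1908,   622,    81]), array([0.055, 0.056, 0.057, 0.058, 0.059, 0.06 , 0.061, 0.062, 0.063,
       0.064, 0.065, 0.066, 0.067, 0.068]))
ring n 3968 centre [0.6107 0.1868] z [0.0638 0.0651 0.0663] res 3.084417468476781e-05
[122 129 116 120 118 130 135 133 132 127 131 136 133 126 125 130 129 123
 120 122 118 119 115  26   0   0   1 113 115 114 119 116 117 119 119 120]
```

View pics/w18.png

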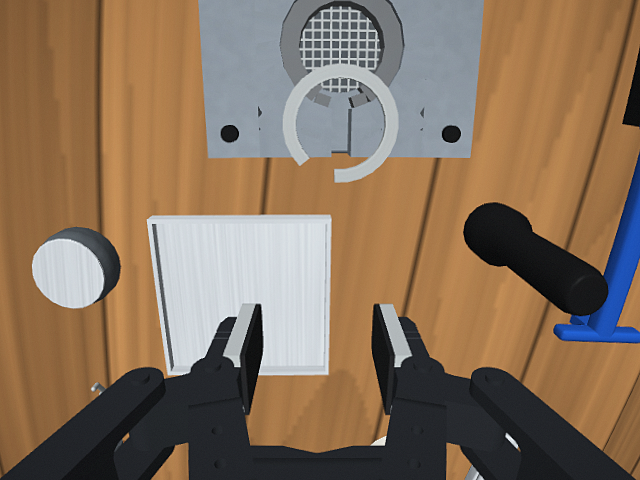

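Run:
```python
from h import *
from workcell import bot
o=bot.get_obs(); print(go(o,[.5755,.1822,.09],7.4),go(o,[.5755,.1822,.060],7.4))
```

```text
(array([ 0.1241, -0.0189, -0.0705]), 0.0, 7.41) (array([ 0.1541, -0.0197, -0.0704]), 0.0, 7.41)
```

Request:
apply_moves:
  commands:
    - [0.03,-0.018,-0.05,0,-0.25]
    - [0.07,-0.019,-0.07,0,-0.25]
    - [0.11,-0.019,-0.0705,0,-0.25]
    - [0.124,-0.019,-0.0705,0,-0.25]
    - [0.124,-0.019,-0.0705,0,-0.25]
  newtons: 60

```text
time: 24.95
ee_pos: [0.5742, 0.1807, 0.0886]
tcp_rot: [93.5, 88.5, 10.8]
wrist_force: [0.6, 0.3, 0.6]
opening: 0.0322
```

Run:
```python
from h import *
from workcell import bot
o=bot.get_obs(); print(o['ee_pos'],o['opening'],go(o,[.5755,.1822,.060],7.4))
```

```text
[0.57419196 0.18067095 0.08859114] 0.03220533041101292 (array([ 0.0286,  0.0008, -0.0013]), -0.001, 7.34)
```

Request:
apply_moves:
  commands:
    - [0.01,0.001,-0.001,0,-0.25]
    - [0.02,0.001,-0.001,0,-0.25]
    - [0.026,0.001,-0.001,0,-0.25]
    - [0.0285,0.001,-0.001,0,-0.25]
    - [0.0285,0.001,-0.001,0,-0.25]
    - [0.0285,0.001,-0.001,0,-1]
    - [0.0285,0.001,-0.001,0,-1]
    - [0.0285,0.001,-0.001,0,-1]
    - [0.0285,0.001,-0.001,0,-1]
    - [0.0285,0.001,-0.001,0,-1]

```text
time: 25.95
ee_pos: [0.5758, 0.182, 0.0608]
tcp_rot: [93.7, 88.5, 11.0]
wrist_force: [-3.7, -0.7, 6.1]
opening: 0.0066
```

Request:
apply_moves:
  commands:
    - [-0.01,0,0,0,-1]
    - [-0.025,0,0,0,-1]
    - [-0.045,0,0,0,-1]
    - [-0.07,0,0,0,-1]
    - [-0.07,0,0,0,-1]

```text
time: 26.45
ee_pos: [0.5757, 0.1822, 0.136]
tcp_rot: [95.1, 88.1, 12.4]
wrist_force: [-0.1, 1.1, -0.5]
opening: 0.0069
```

Run:
```python
from rc import *
o=bot.get_obs();c=cams.camera('wrist');print(o['ee_pos'],o['opening'],Rt(o))
W=cloud(c,o);Z=W[...,2]
z=o['ee_pos'][2]
C,P=ringfit(o,c,z-.012,z+.018,[.585,.68,.12,.25])
A=np.c_[P[:,:2]-C,np.ones(len(P))];print('plane',np.linalg.lstsq(A,P[:,2],rcond=None)[0])
off=np.array([.548,.0145])-C
print('go',go(o,[*(o['ee_pos'][:2]+off),.10],7.4),go(o,[*(o['ee_pos'][:2]+off),.006],7.4))
```

```text
[0.5757 0.1822 0.136 ] 0.0068986699602353665 [[ 0.0317  0.9913  0.128 ]
 [ 0.007   0.1279 -0.9918]
 [-0.9995  0.0324 -0.0029]]
ring n 7060 centre [0.6095 0.1873] z [0.1377 0.1409 0.1419] res 6.499125925215027e-05
[381 374 368 368 373 380 387 418 455 478 483 487 464 160   6   0   0   0
   0   0   0   0   0   0   0   0   0   0   0   0   0  28 351 373 362 364]
plane [0.0232 0.0157 0.14  ]
go (array([ 0.0328, -0.0842,  0.1636]), -0.001, 7.35) (array([ 0.1267, -0.0873,  0.1638]), -0.001, 7.35)
```

Request:
apply_moves:
  commands:
    - [-0.01,-0.03,0.045,0,-1]
    - [-0.01,-0.06,0.09,0,-1]
    - [0.0,-0.083,0.135,0,-1]
    - [0.02,-0.085,0.16,0,-1]
    - [0.05,-0.086,0.164,0,-1]
    - [0.08,-0.0865,0.164,0,-1]
    - [0.1,-0.087,0.164,0,-1]
    - [0.115,-0.087,0.164,0,-1]
    - [0.122,-0.087,0.164,0,-1]
    - [0.125,-0.087,0.164,0,-1]
    - [0.125,-0.087,0.164,0,-1]

```text
time: 27.6
ee_pos: [0.514, 0.0092, 0.0063]
tcp_rot: [94.5, 88.2, 11.9]
wrist_force: [-0.4, 0.3, -0.3]
opening: 0.0068
```

Run:
```python
from workcell import bot
o=bot.get_obs();print(o['time'],o['ee_pos'],o['opening'],o['wrist_force'])
```

```text
27.6 [0.51399158 0.00920352 0.00630737] 0.006792277943655021 [-0.43773873  0.25619672 -0.26266866]
```

Request:
apply_moves:
  commands:
    - [0.0012,0,0,0,-1]
    - [0.0012,0,0,0,-0.6]
    - [0.0012,0,0,0,-0.4]
    - [0.0012,0,0,0,-0.4]
    - [-0.03,0,0,0,-0.4]
    - [-0.08,0,0,0,-0.3]
    - [-0.13,0,0.03,0,0]
    - [-0.2,0,0.07,0,0]
    - [-0.2,0,0.1,0,0]
    - [-0.2,0,0.1,0,0]

```text
time: 28.6
ee_pos: [0.5221, -0.0943, 0.2101]
tcp_rot: [89.8, 87.9, 7.1]
wrist_force: [-0.3, 1.0, 0.1]
opening: 0.0426
```

Run:
```python
from rc import *
o=bot.get_obs();c=cams.camera('wrist');print(o['time'],o['ee_pos'],o['opening'])
C,P=ringfit(o,c,.0068,.0115,[.48,.62,-.05,.085])
A=np.c_[P[:,:2]-C,np.ones(len(P))];print('plane',np.linalg.lstsq(A,P[:,2],rcond=None)[0])
W=cloud(c,o);i=(abs(W[...,0]-C[0])<.015)&(abs(W[...,1]-C[1])<.015);print('floor z',np.nanmedian(W[...,2][i]))
for n in ('top','side'):
    a=np.load(n+'0.npz');b=cams.camera(n)
    for k in ['ring_center','mug','flashlight','waxtin','cubby','screwdriver','awl','pick_foot']:
        print(n,k,[(r['rect'],round(r['confidence'],2)) for r in cams.spot_in(k,n)][:1])
    df=cv2.absdiff(a['frame'],b['frame']).max(2)>40
    df=cv2.morphologyEx(df.astype(np.uint8),cv2.MORPH_OPEN,np.ones((2,2)))
    q=cv2.connectedComponentsWithStats(df)
    print([tuple(int(v) for v in s) for s in q[2][1:] if s[4]>8])
```

```text
28.6 [ 0.5221 -0.0943  0.2101] 0.04260392093011748
ring n 3033 centre [0.5488 0.0146] z [0.0078 0.0091 0.0104] res 5.1863238367911626e-05
[ 99 103  93  92 100  98 104  99 103 106  99  99 101 103  97 101  88  89
  88  86  87  93  91  35   0   0   0  63  83  90  89  89  86  89  95  95]
plane [-0.0003 -0.0001  0.0091]
floor z 0.004113490913517606
top ring_center [([257.9, 246.6, 295.7, 287.7], 0.6)]
top mug [([328.1, 142.1, 389.7, 193.5], 0.97)]
top flashlight [([206.2, 135.3, 238.4, 170.8], 0.73)]
top waxtin [([249.1, 322.1, 282.4, 361.1], 0.77)]
top cubby [([423.7, 231.8, 507.8, 326.6], 0.79)]
top screwdriver []
top awl []
top pick_foot [([97.0, 186.3, 204.6, 294.6], 0.44)]
[(141, 219, 38, 41, 380), (274, 231, 170, 249, 28868), (409, 245, 9, 8, 52), (398, 426, 6, 5, 24), (397, 451, 5, 4, 16), (390, 474, 10, 6, 46), (3, 478, 7, 2, 12)]
side ring_center [([300.6, 279.7, 347.2, 310.7], 0.83)]
side mug [([259.5, 183.2, 303.3, 239.5], 0.9)]
side flashlight [([163.4, 223.6, 203.1, 307.2], 0.7)]
side waxtin [([384.4, 301.8, 428.1, 341.9], 0.6)]
side cubby [([358.9, 177.2, 448.4, 230.9], 0.64)]
side screwdriver [([383.8, 206.4, 404.3, 227.3], 0.73)]
side awl []
side pick_foot [([414.6, 227.3, 438.3, 274.9], 0.69)]
[(329, 0, 92, 170, 7629), (403, 116, 10, 10, 60), (379, 154, 9, 20, 97), (420, 216, 11, 20, 93), (417, 252, 12, 26, 139), (632, 275, 8, 42, 210), (230, 328, 5, 7, 28), (223, 331, 5, 3, 13), (213, 332, 9, 3, 19), (193, 337, 7, 7, 22), (190, 346, 3, 4, 11), (589, 364, 51, 116, 2841)]
```

```bash
python3 -c "
from workcell import bot
print(bot.job_done(), bot.get_obs()['time'])"
```

```text
the job is handed in; nothing more can be done
the job is handed in; nothing more can be done
```

The ring is lying flat in the tray and the pick is lying flat on the bench. I handed the job in at about 29 s of the 70 s.

**What I did:**
1. I drew the pick out of its pigeonhole by the shank, laid it clear of the cubby and let go.
2. I took it again by its handle. The tool can't pitch, so I tilted the pick nose-down to about 32° by pressing the handle's rear on a dryer nozzle top (up to about 14 N).
3. I slid the hook through the slot under the ring's end, lifted that end out from the bore, and drew the ring out from under the lip onto the dryer's face.
4. I set the pick down flat on the bench.
5. I gripped the ring with the fingers and laid it in the tray.

**What the last checks showed:**
- **Ring:** its centre is within 1 mm of the tray's centre. It is level within 0.1°, with its top 5 mm above the tray floor.
- **Pick:** when measured after release, the handle top was level at 24 mm along its length, with the hook up and about 20 mm of clearance from the cubby.
- **Other things:** the side view before and after showed changes only from the pick, the ring and the arm. The mug, flashlight, tin and cubby were detected where they had been, within the detector's scatter of a few pixels.

**What the checks did not settle:**
- The awl was not detected in the final pictures. The screwdriver showed only in the side view.
- The top view changed in a small patch beside the awl's tip. I took it to be the gripper's edge or shadow, because the side view showed nothing there.
- The top view's only final match for the pick was a false one on the dryer. The pick's position rests on the wrist view after release and the final side view.

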